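# Fit the battery cartridge in the bench instrument and start its captive hatch knob

### The arm

A 7-joint arm with a two-finger parallel gripper is mounted at the origin on the work surface. World frame = base frame: x ahead of the robot, y to its left, z up, the work surface at z = 0. Lengths are in m, angles in rad, forces in N, time in s.
With the tool pointing down it reaches from about 0.375 to 0.925 m from the base axis. Payload 3.1 kg.
Tool frame: the origin (TCP) lies between the finger pads, 19 mm behind the fingertips; this is the grasp point; z points along the fingers, y is the line along which they close (so a half turn about z gives the same grasp; the last joint's range is limited). The gripper opens to 85 mm and grips with 20 to 120 N. Pads are 22 mm wide; open, the fingers measure 114 mm over their backs; the gripper's body (76 mm by 85 mm) begins 54 mm behind the grasp point. The pads swing forward as they close: fully open they stand 13 mm farther back than shut.
Start: joints at [-1.432, 0.383, 0.044, 1.598, -0.018, 1.161, -0.05], TCP at [0.152, 0.632, 0.25] pointing down, gripper open.
Joint ranges: [-2.61, 2.61], [-0.41, 2.15], [-1.48, 1.57], [0, 2.5], [-1.57, 4.71], [0.05, 1.97], [-2.85, 2.85]. Speed limits (rad/s): [2.79, 2.79, 3.14, 3.14, 3.14, 3.14, 3.14].

### API

Orientations are given as a rotation vector (axis times angle).
In Python, from station import * gives the robot as it stands.
- The arm moves only by the tool send_rows, never from a script. Its argument "rows" is a list of rows, each a list of 3 entries, a list of its own where there are three numbers: the shift along the tool's x, y, z in cm, then the turn, a rotation vector about the tool's x, y, z in degrees, then the opening, from 0 (shut) to 1 (fully open). In form: [[[tx, ty, tz], [rx, ry, rz], hand], ...]. A call has 1 to 5 rows; each row is the pose to reach, as a shift and turn from the pose commanded when the call began, along the tool's axes at that moment; what a row does not reach only later rows make up. A row lasts 1/10 s, in which the tool goes at most 50 mm and 8.59 degrees, less where a joint would pass 70% of its speed; a pose out of reach is approached as far as the arm can. A call with a gripper value outside its range is refused whole. The fingers move at their own pace and stop on an object; the grip force is fixed at half the most. Time passes only in rows, so rows that repeat a pose let the fingers close. It gives the time, the measured TCP pose, the force, the opening and the grip force at its end, in the units of the state.
- get_state(): the state, without advancing time (a new reading comes with each control period).
- camera(name): name is "scene" or "top" or "wrist"; returns a dict with "image" (400x640x3 uint8, red, green, blue), "fx", "fy", "cx", "cy" (pixels), "rvec" (rotation vector, rad) and "tvec" (3), from world to camera coordinates, as OpenCV has them. Camera axes: x right, y down, z forward; pixel columns grow to the right and rows downward; lengths in m; the calibration is good to about 2 mm. A picture is of the moment at which its call begins. There is no depth.
- sign_off(): hands the job in; it is judged then, once.
The state is a dict: "clock": time; "q": joint angles; "joint_velocities": joint speeds; "joint_torque": joint torques, N m; "tcp_pos": TCP position; "ee_rot": TCP orientation; "contact_force": force on the tool from outside, world axes, zero at the start; "moment": the same for the moment, N m; "width": opening from 0.0 (shut) to 1.0 (fully open); "grip_force": force on a finger pad.
Only numpy, scipy, OpenCV 4.12 (cv2) and the standard library are available. Lean on these libraries where they do the work, as an engineer would, in place of code of your own. Each camera call takes 0.05 s, during which the arm holds its last target. There are 200 camera calls.

### The job

Lever up the closed battery hatch of the white instrument with the flat pry blade under its lip, swing it wide open, and lay the blade back down on the bench. Seat the loose battery cartridge flat in the pocket inside and close the hatch fully. Then push the hatch's captive T-knob down and turn it a quarter turn clockwise, so that it catches and stays down when let go; leave the other things on the bench where they are.

Things in the scene. Friction and masses are not known exactly. Their poses are not given: they have to be found in the camera images.
- instrument: white plastic bench instrument, fixed, a low box 60 mm high (its x -62 to +142 mm, y -120 to +120). Origin on the bench under the centre of its battery pocket. x points from the front (lip side, facing the robot) to the rear, y left, z up. Bay under the hatch: x -56 to +34 mm, y -56 to +56, floor z 6, rim z 60. A steel ledge in it, below and beside the knob, catches the knob's tooth.
- bay (a point): centre of the pocket's floor, 6 mm above the instrument's origin, same axes. The pocket is a frame of rails 10 mm high, inside 42 mm (x) by 64 mm (y): 3 mm clear of the cartridge on each side.
- hatch: grey hatch plate 5 mm thick, 120 wide (y), 116 mm from hinge to lip edge. Origin on the hinge line, level with its underside (instrument x +40, y 0, z 60 mm); the hinge runs along the instrument's y, on the far side from the robot. Plate at own x -116 to 0, z 0 to 5 mm; its last 14 mm (x -116 to -102) is a lip 50 mm wide overhanging the front wall, free space below it to the bench.
- hatch_angle (a joint): opening of the hatch, rad: 0 shut (as it starts), grows as the lip swings up and over to the rear, stop at 1.95. A stiff friction hinge (0.15 N m, some 1 to 3 N at the lip): it stays where it is left. The knob's shank and tooth stick out 9 mm from its inner face: a gripper reaching into the bay clears them with the hatch past about 1.75.
- hatch_lip (a point): middle of the lip's front edge, on its underside
- knob_grip (a point): on the axis of the hatch's black T-knob, where the TCP grips it: 3 mm below its top, 41.5 mm over the hatch's underside while up. Knob: on the hatch's middle line, 82 mm from the hinge; bar 12 thick, 34 long, 24 mm high on a disc 24 mm across, 5 thick, whose underside is 10.5 mm above the hatch while up. Frame turns with the knob: bar along its y, gripped across its x.
- knob_push (a joint): how far the knob is pushed down into the hatch, m: 0 up, 0.0085 fully down. Springy: 3.6 N to start, 8.3 N at the bottom; springs up when let go unless it has caught, when it stays down at about 0.007.
- knob_turn (a joint): turn of the knob, rad, clockwise seen from above: starts between 0 and 0.2, stop at 1.57. At 0 the bar lies along the instrument's y. With the hatch shut: push down more than 7 mm (best fully) first and keep it down while turning, so the tooth passes under the ledge; turned past about 0.3 rad while up, the tooth lies over the ledge and the knob cannot be pushed down.
- pry_blade: flat pry blade lying loose on the bench, 60 g: black handle 80 long x 15 wide x 20 mm high (its x -50 to +30), then a steel blade 40 long, 16 wide, 3 mm thick (x +30 to +70, mid-height z 10). Origin under the handle at about the centre of mass; x points to the tip, z up. Lies left or right of the instrument, tip away from the robot.
- blade_tip (a point): tip of the blade, on its middle, mid-thickness
- cartridge: grey battery cartridge, 140 g: block 36 (x) x 58 (y) x 20 mm high with an upright grip fin on top, 30 (x) x 12 (y) x 20 mm high (top at z 40 mm). Origin at the centre of its underside. Fits the pocket either way round. Lies on the other side of the instrument.
- screwdriver: bystander: red-handled screwdriver, 190 mm, lying; origin under its middle
- jar: bystander: small whitish jar, 52 mm across, 65 mm high; origin at centre of underside
- multimeter: bystander: red handheld meter, 170 x 80 x 42 mm; origin at centre of underside
- spool: bystander: small metal spool, 48 mm across, 26 mm high; origin at centre of underside
- transformer: bystander: small transformer, 44 x 42 x 30 mm; origin at centre of underside
- cup: bystander: yellow plastic cup, 70 mm across, 90 mm high; origin at centre of underside
- circuit_board: bystander: green circuit board, 100 x 80 mm, 16 mm high; origin at centre of underside
Not all that is in view belongs to the job. Leave any blue look-alike of the cartridge alone. Of the things that look like the pry_blade, take the one that is farthest to the robot's right at the start.

How it is judged:
By the outcome, as a careful person would: the job done as asked, in the order asked, and still so for the second after the job is handed in, with the robot touching nothing.
It also fails if it takes over 72 s, if anything falls off the work surface, if the arm or the gripper's body presses on something with over 40 N, if the wrist force passes 120 N, or if a joint passes its speed limit or range.

## Working session

There is one attempt and no reset: what is moved stays moved. The work goes in short steps, Python scripts to look and compute and a tool call to move; the robot and the scene stay as the last step left them, time stands still between calls to the robot, and variables do not carry over. Pictures are saved under pics/ and viewed, at most 10 in all, crops included, and the job is handed in when it is done.

Besides the shell and the picture viewer there is one more tool, called after ">>>" by a JSON object that holds its "method" and its "body", one argument or row to a line. send_rows: Moves the arm, as the interface text tells. Its arguments: {"type":"object","properties":{"rows":{"type":"array"}},"required":["rows"]}

```bash
ls; mkdir -p pics; python3 - <<'E'
from station import *
import cv2,pickle
d={}
for n in("scene","top","wrist"):
    c=camera(n);d[n]=c;cv2.imwrite(f"pics/{n}0.png",c["image"][:,:,::-1])
    print(n,c["fx"],c["fy"],c["cx"],c["cy"],c["rvec"],c["tvec"])
pickle.dump(d,open("c0.pkl","wb"));print(get_state())
E
```

```text
pics
scene 456.6977416865886 456.6977416865886 318.7278610588565 196.66736229168887 [ 2.28412179  0.79417224 -0.32863205] [-0.38835767 -0.15474489  1.48379718]
top 472.51039477125954 472.51039477125954 318.84220588715397 201.91987000143092 [ 2.20017063 -2.17834578  0.06663498] [-0.00322655  0.4849774   1.59360147]
wrist 359.03531881567204 359.03531881567204 320.97559943569763 199.10907344654242 [-2.25485102 -1.77671533 -0.28956518] [-0.64975391 -0.04169032  0.38170141]
{'clock': 0.15, 'q': array([-1.43178901,  0.3836162 ,  0.04391092,  1.5991912 , -0.01793597,
        1.16119334, -0.04990029]), 'joint_velocities': array([ 0.00143081, -0.00428689, -0.00114664, -0.00694895,  0.00106336,
        0.00025531,  0.00076393]), 'joint_torque': array([ 1.56340360e-03, -4.34052265e+01,  1.02638528e+00, -2.49978000e+01,
        1.06769713e-02,  7.26692233e-03, -1.04185887e-05]), 'tcp_pos': array([0.15235439, 0.63118806, 0.24890706]), 'ee_rot': array([-0.37109017, -3.11945082,  0.00315608]), 'contact_force': array([0.28660953, 0.60389258, 0.76981416]), 'moment': array([-0.0057232 , -0.01384212, -0.01019138]), 'grip_force': 0.0, 'width': 1.0028153606822225}
```

View pics/top0.png

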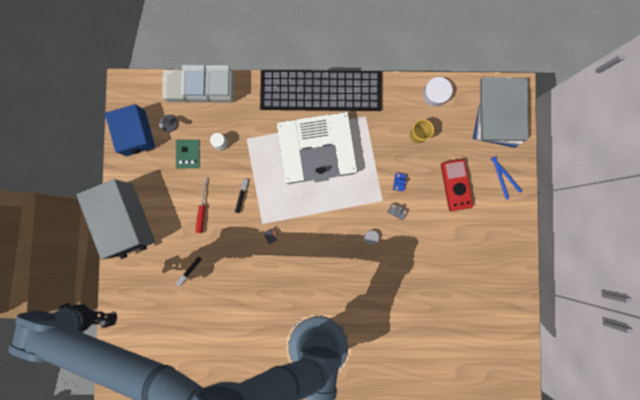

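View pics/scene0.png

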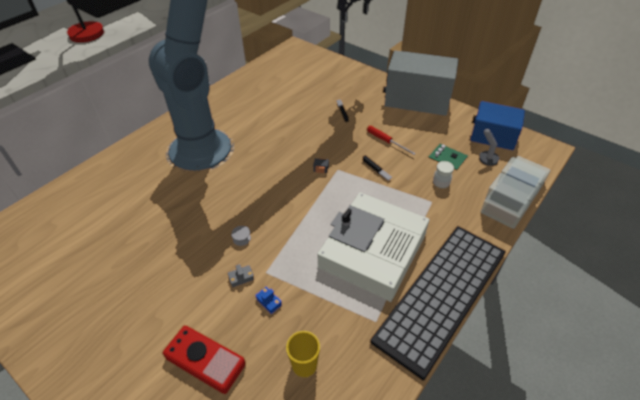

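Candidates for the blade (top view): dark handle with steel at (242,195), and another at (189,271). Farthest right is (242,195). Cartridge candidates: the grey one at (398,211), and the blue one at (400,182), which must be left alone. The screwdriver is at (202,205), spool at (372,237) and transformer at (270,236). One close crop will check the choice.

```bash
cat > h.py <<'E'
import numpy as np,cv2
from scipy.spatial.transform import Rotation as R
def ray(c,px):
    M=R.from_rotvec(c["rvec"]).as_matrix();o=-M.T@np.array(c["tvec"])
    d=M.T@np.array([(px[0]-c["cx"])/c["fx"],(px[1]-c["cy"])/c["fy"],1.]);return o,d/np.linalg.norm(d)
def onz(c,px,z):
    o,d=ray(c,px);return o+d*(z-o[2])/d[2]
def proj(c,P):
    M=R.from_rotvec(c["rvec"]).as_matrix();p=(M@np.atleast_2d(P).T).T+np.array(c["tvec"])
    return np.c_[c["fx"]*p[:,0]/p[:,2]+c["cx"],c["fy"]*p[:,1]/p[:,2]+c["cy"]]
def tri(*cp):
    A=np.zeros((3,3));b=np.zeros(3)
    for c,px in cp:
        o,d=ray(c,px);Q=np.eye(3)-np.outer(d,d);A+=Q;b+=Q@o
    P=np.linalg.solve(A,b)
    return P,[np.linalg.norm(proj(c,P)[0]-px) for c,px in cp]
E
python3 - <<'E'
import pickle,cv2,numpy as np
d=pickle.load(open("c0.pkl","rb"))
t=d["top"]["image"];s=d["scene"]["image"]
def cr(im,x,y,w,h,W,H):return cv2.resize(im[y:y+h,x:x+w],(W,H),interpolation=cv2.INTER_CUBIC)
a=cr(t,222,170,40,50,240,300);b=cr(t,270,105,100,93,323,300);c=cr(t,380,165,36,60,180,300)
top=np.hstack([a,b,c]);
e=cr(s,355,145,45,45,300,300);f=cr(s,225,255,60,60,300,300)
bot=np.hstack([e,f]);
W=max(top.shape[1],bot.shape[1]);pad=lambda i:np.pad(i,((0,0),(0,W-i.shape[1]),(0,0)))
cv2.imwrite("pics/crop1.png",np.vstack([pad(top),pad(bot)])[:,:,::-1])
E
```

```text
(no output)
```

View pics/crop1.png

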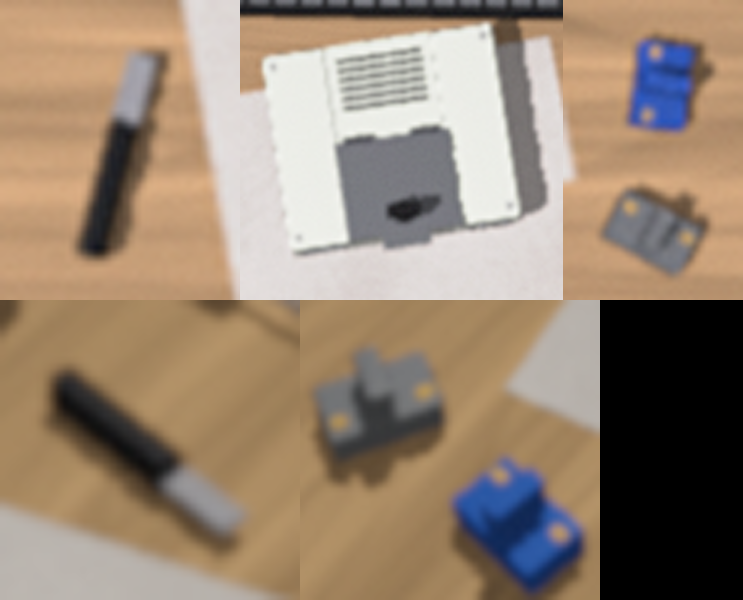

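The crop confirms the choices. In the top view, the blade's handle end is at about (238,211) and its steel tip at (246.5,179). The grey cartridge with its fin is at (399,211), and the hatch with its lip is at about (321,180). Next, coarse positions and the wrist camera's geometry.

```bash
python3 - <<'E'
from h import *
import pickle
from station import *
d=pickle.load(open("c0.pkl","rb"));t,s,w=d["top"],d["scene"],d["wrist"]
np.set_printoptions(precision=4,suppress=True)
for n,p,q in (("heel",(237.8,211.3),(364.8,157)),("tip",(246.5,178.8),(390.7,178.8)),("cartfin",(399,210.5),(239,269))):
    print(n,*tri((t,p),(s,q)))
# instrument top corners in crop (scale 3.23)
for n,p in (("FL",(295,252)),("FR",(520,218)),("BL",(263,60)),("BR",(490,25)),("lipL",(386,247)),("lipR",(432,241))):
    print(n,onz(t,(270+(p[0]-240)/3.23,105+p[1]/3.23-.0),.062))
st=get_state();Rt=R.from_rotvec(st["ee_rot"]).as_matrix();print(Rt)
M=R.from_rotvec(w["rvec"]).as_matrix();o=-M.T@w["tvec"]
print("cam in tool",Rt.T@(o-st["tcp_pos"]));print("axes",Rt.T@M.T)
E
```

```text
heel [0.4532 0.2791 0.0167] [np.float64(1.1364746776526427), np.float64(1.241993433801012)]
tip [0.5655 0.2527 0.0102] [np.float64(1.2005870864836026), np.float64(1.3823102336904896)]
cartfin [ 0.4584 -0.2655  0.0413] [np.float64(0.5154550593345313), np.float64(0.7111292395207767)]
FL [0.5438 0.1076 0.062 ]
FR [ 0.5811 -0.123   0.062 ]
BL [0.7428 0.1435 0.062 ]
BR [ 0.7818 -0.091   0.062 ]
lipL [0.5498 0.0143 0.062 ]
lipR [ 0.5565 -0.0329  0.062 ]
[[-0.9721  0.2346 -0.0004]
 [ 0.2346  0.9721 -0.002 ]
 [-0.0001 -0.002  -1.    ]]
cam in tool [ 0.0828  0.0008 -0.1249]
axes [[ 0.0004 -0.9476 -0.3196]
 [ 1.      0.0003  0.0003]
 [-0.0002 -0.3196  0.9476]]
```

>>> {"method": "send_rows", "body": {
  "rows": [
    [[-4.2,-2.7,0],[0,0,0],1],
    [[-8.4,-5.4,0],[0,0,0],1],
    [[-12.7,-8.1,0],[0,0,0],1],
    [[-16.9,-10.9,0],[0,0,0],1],
    [[-21.2,-13.6,0],[0,0,0],1]
  ]
}}

```text
clock: 0.65
tcp_pos: [0.3262, 0.4495, 0.2497]
ee_rot: [-0.371, -3.119, 0.001]
contact_force: [1.5, 0.4, 0.6]
width: 1.002
grip_force: 0.0
```

>>> {"method": "send_rows", "body": {
  "rows": [
    [[-4.2,-2.7,0],[0,0,0],1],
    [[-8.4,-5.4,0],[0,0,0],1],
    [[-12.7,-8.1,0],[0,0,0],1],
    [[-16.9,-10.9,0],[0,0,0],1],
    [[-21.2,-13.6,0],[0,0,0],1]
  ]
}}

```text
clock: 1.15
tcp_pos: [0.4988, 0.2691, 0.2498]
ee_rot: [-0.371, -3.119, 0.0]
contact_force: [0.8, 0.2, -0.8]
width: 1.001
grip_force: 0.0
```

```bash
cat > snap.py <<'E'
import sys,pickle,cv2
from station import *
def snap(n):
    c=camera("wrist");pickle.dump(c,open(f"{n}.pkl","wb"));cv2.imwrite(f"pics/{n}.png",c["image"][:,:,::-1]);return c
if __name__=="__main__": snap(sys.argv[1])
E
python3 snap.py w1
```

```text
(no output)
```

View pics/w1.png

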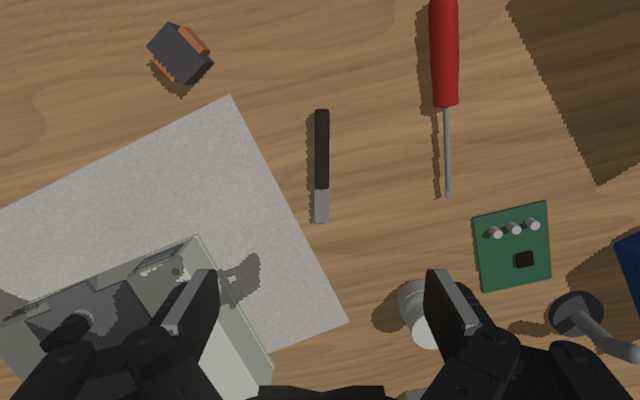

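>>> {"method": "send_rows", "body": {
  "rows": [
    [[0,-4.5,0],[0,0,0],1],
    [[0,-9,0],[0,0,0],1],
    [[0,-13,0],[0,0,0],1],
    [[0,-13,0],[0,0,0],1]
  ]
}}

```text
clock: 1.6
tcp_pos: [0.4663, 0.1374, 0.2493]
ee_rot: [-0.386, -3.115, 0.004]
contact_force: [-0.3, -0.5, -0.6]
width: 0.996
grip_force: 0.0
```

```bash
python3 snap.py w2
```

```text
(no output)
```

View pics/w2.png

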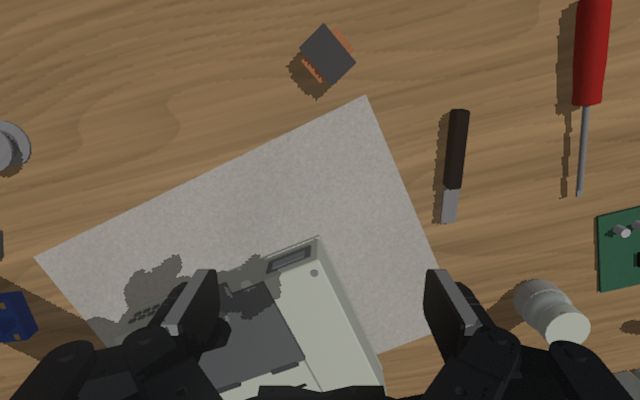

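w1 shows the blade vertical at column 321, with its handle at rows 110–189 and its tip at row 222. In w2 its handle top is at (460,109) and its tip at (449,222). Now I'll triangulate both.

```bash
cat >> h.py <<'E'
def blob(img,m,roi):
    x,y,w,h=roi;k=np.zeros(m.shape,np.uint8);k[y:y+h,x:x+w]=m[y:y+h,x:x+w]
    n,l,s,c=cv2.connectedComponentsWithStats(k.astype(np.uint8));i=1+np.argmax(s[1:,4])
    pts=np.argwhere(l==i)[:,::-1].astype(np.float32);return cv2.minAreaRect(pts),pts
def load(n):
    import pickle;return pickle.load(open(n+".pkl","rb"))
E
python3 - <<'E'
from h import *
np.set_printoptions(precision=4,suppress=True)
A=[];
for n,roi in(("w1",(300,95,50,140)),("w2",(430,95,50,140))):
    c=load(n);im=c["image"].astype(int)
    hsv=cv2.cvtColor(c["image"],cv2.COLOR_RGB2HSV)
    dark=(im.max(2)<60);steel=(hsv[...,1]<30)&(im.min(2)>90)
    hb,hp=blob(im,dark,roi);sb,sp=blob(im,steel,(roi[0],180,50,50))
    print(n,hb,sb)
    A.append((c,hb[0],sb[0]))
for k in(1,2):
    P,e=tri((A[0][0],A[0][k]),(A[1][0],A[1][k]));print(P,e)
h=np.array([onz(a[0],a[1],.02) for a in A]);s=np.array([onz(a[0],a[2],.0115) for a in A]);print(h,s)
v=(s-h).mean(0);print(np.degrees(np.arctan2(v[1],v[0])),np.linalg.norm(v[:2]))
E
```

```text
w1 ((321.0, 149.0), (80.0, 14.0), 90.0) ((321.0, 205.0), (34.0, 14.0), 90.0)
w2 ((455.3595275878906, 148.88429260253906), (20.099733352661133, 80.90357971191406), 5.7927961349487305) ((449.3963317871094, 205.9329376220703), (14.2456693649292, 33.57118606567383), 6.34019136428833)
[0.4849 0.2737 0.0129] [np.float64(0.0511953690871603), np.float64(0.05137550212112761)]
[0.5439 0.2595 0.0136] [np.float64(0.391986711321983), np.float64(0.39302426049069594)]
[[0.4837 0.274  0.02  ]
 [0.483  0.2714 0.02  ]] [[0.5442 0.2594 0.0115]
 [0.5453 0.26   0.0115]]
-11.949036413289482 0.06276564557686626
```

```bash
cat > to.py <<'E'
# usage: to.py x y z [tool_y_dir_deg] : shift in tool cm + yaw turn needed
import sys
from h import *
from station import *
s=get_state();M=R.from_rotvec(s["ee_rot"]);a=list(map(float,sys.argv[1:]))
d=M.inv().apply(np.array(a[:3])-s["tcp_pos"])*100
y=M.as_matrix()[:,1];yd=np.degrees(np.arctan2(y[1],y[0]))
print("t",round(s["clock"],2),"tcp",s["tcp_pos"].round(4),"shift cm",d.round(2),"tool y dir",yd.round(2),"tilt z",M.as_matrix()[:,2].round(4),"F",s["contact_force"].round(1),"w",round(s["width"],3))
if len(a)>3: print("rz deg",round(-(a[3]-yd),2))
E
python3 to.py .485 .273 .023 77
```

```text
t 1.65 tcp [0.4669 0.1411 0.2497] shift cm [ 1.39 13.24 22.66] tool y dir 76.07 tilt z [-0.0011 -0.     -1.    ] F [-0.   1.  -0.1] w 0.998
rz deg -0.93
```

>>> {"method": "send_rows", "body": {
  "rows": [
    [[0.4,4,2],[0,0,-1],0.6],
    [[0.8,8,5],[0,0,-1],0.6],
    [[1.2,11.5,8],[0,0,-1],0.6],
    [[1.4,13.2,12],[0,0,-1],0.6],
    [[1.4,13.2,16],[0,0,-1],0.6]
  ]
}}

```text
clock: 2.15
tcp_pos: [0.4843, 0.2836, 0.0888]
ee_rot: [0.33, 3.123, 0.007]
contact_force: [0.8, 0.0, -0.1]
width: 0.598
grip_force: 0.0
```

>>> {"method": "send_rows", "body": {
  "rows": [
    [[0,0,3],[0,0,0],0.6],
    [[0,0,5],[0,0,0],0.6],
    [[0,0,6.6],[0,0,0],0.6],
    [[0,0,6.6],[0,0,0],0.6]
  ]
}}

```text
clock: 2.55
tcp_pos: [0.4827, 0.2765, 0.0214]
ee_rot: [-0.34, -3.119, 0.004]
contact_force: [-0.5, -0.2, 0.3]
width: 0.597
grip_force: 0.0
```

>>> {"method": "send_rows", "body": {
  "rows": [
    [[0,0,0],[0,0,0],0],
    [[0,0,0],[0,0,0],0],
    [[0,0,0],[0,0,0],0],
    [[0,0,0],[0,0,0],0],
    [[0,0,0],[0,0,0],0]
  ]
}}

```text
clock: 3.05
tcp_pos: [0.4863, 0.277, 0.0257]
ee_rot: [0.344, 3.12, 0.004]
contact_force: [0.0, 0.5, 5.4]
width: 0.155
grip_force: 61.7
```

>>> {"method": "send_rows", "body": {
  "rows": [
    [[0,0,-2],[0,0,0],0],
    [[0,-1,-6],[0,0,0],0],
    [[0,-3,-10],[0,0,-6],0],
    [[0,-6,-13.5],[0,0,-12],0],
    [[0,-9,-17],[0,0,-18],0]
  ]
}}

```text
clock: 3.55
tcp_pos: [0.4648, 0.1875, 0.1954]
ee_rot: [-0.157, 3.137, 0.0]
contact_force: [0.9, 0.4, 0.1]
width: 0.15
grip_force: 60.9
```

>>> {"method": "send_rows", "body": {
  "rows": [
    [[0,-3,-3],[0,0,-4],0],
    [[-0.5,-5,-5.5],[0,0,-4.6],0],
    [[-0.5,-5,-5.5],[0,0,-4.6],0],
    [[-0.5,-5,-5.5],[0,0,-4.6],0]
  ]
}}

```text
clock: 3.95
tcp_pos: [0.4748, 0.1391, 0.2491]
ee_rot: [-0.272, 3.129, 0.002]
contact_force: [-0.7, 0.1, -0.2]
width: 0.155
grip_force: 60.8
```

```bash
python3 snap.py w3; python3 to.py .47 -.16 .25 100
```

```text
t 4.0 tcp [0.4739 0.1397 0.2479] shift cm [  5.62 -29.44  -0.21] tool y dir 100.07 tilt z [-1.9e-03  2.0e-04 -1.0e+00] F [ 0.   0.8 -0.5] w 0.158
rz deg 0.07
```

>>> {"method": "send_rows", "body": {
  "rows": [
    [[1,-4.8,0],[0,0,0],0],
    [[2,-9.6,0],[0,0,0],0],
    [[3,-14.4,0],[0,0,0],0],
    [[4,-19.2,0],[0,0,0],0],
    [[5,-24,0],[0,0,0],0]
  ]
}}

```text
clock: 4.5
tcp_pos: [0.4664, -0.1057, 0.247]
ee_rot: [0.28, -3.126, -0.001]
contact_force: [1.5, -0.3, -0.6]
width: 0.154
grip_force: 60.8
```

>>> {"method": "send_rows", "body": {
  "rows": [
    [[0.6,-4.5,0],[0,0,0],0],
    [[0.6,-5.4,0],[0,0,0],0],
    [[0.6,-5.4,0],[0,0,0],0]
  ]
}}

```text
clock: 4.8
tcp_pos: [0.4703, -0.1608, 0.2473]
ee_rot: [0.27, -3.126, 0.0]
contact_force: [-0.3, 0.9, -0.4]
width: 0.152
grip_force: 60.8
```

```bash
python3 - <<'E'
from snap import snap
import cv2,numpy as np,pickle
b=snap("w4");a=pickle.load(open("w3.pkl","rb"))
cv2.imwrite("pics/w34.png",np.vstack([cv2.resize(i["image"][100:],(800,375))[:300] if 0 else cv2.resize(i["image"][25:],(640,300),interpolation=cv2.INTER_AREA) if 0 else i["image"][100:400] for i in (a,b)])[:,:,::-1])
E
```

```text
(no output)
```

View pics/w34.png

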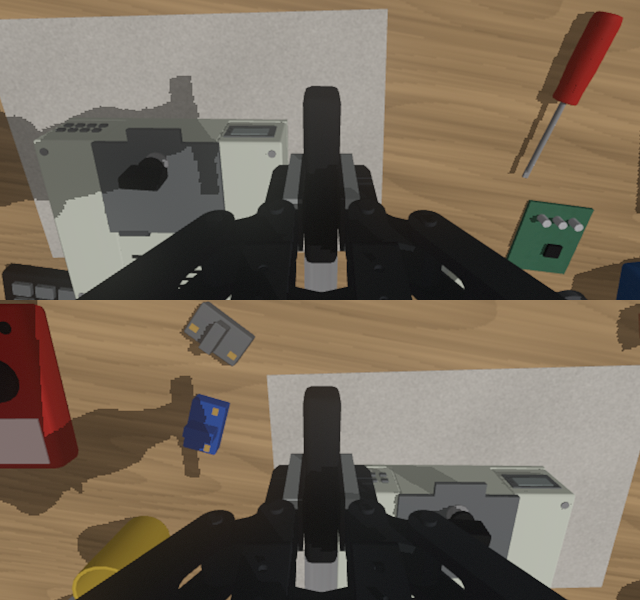

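```bash
python3 - <<'E'
from h import *
np.set_printoptions(precision=4,suppress=True)
a,b=load("w3"),load("w4")
L={"lip-":((128,228),(435,285)),"lip+":((182,228),(485,283)),"h-":((93,242),(398,295)),"h+":((222,236),(518,290))}
for k,(p,q) in L.items():
    # snap to strongest corner nearby
    r=[]
    for c,x in((a,p),(b,q)):
        g=cv2.GaussianBlur(cv2.cvtColor(c["image"],cv2.COLOR_RGB2GRAY),(0,0),.8)
        x0,y0=x;w=g[y0-6:y0+7,x0-6:x0+7]
        r.append(cv2.goodFeaturesToTrack(w,3,.1,2).reshape(-1,2)+[x0-6,y0-6])
    print(k,*tri((a,p),(b,q)),r[0].tolist(),r[1].tolist(),onz(a,p,.065),onz(b,q,.065))
# columns profile at lip
for c,x,ys in((a,155,(210,245)),(b,460,(265,300))):
    print(c["image"][ys[0]:ys[1],x].mean(1).astype(int))
for c,y,xs in((a,233,(115,195)),(b,289,(425,500))):
    print(c["image"][y,xs[0]:xs[1]].mean(1).astype(int))
E
```

```text
lip- [ 0.5584 -0.0296  0.0628] [np.float64(1.6629489750763393), np.float64(1.5826872457697057)] [[126.0, 230.0]] [[435.0, 282.0], [437.0, 285.0]] [ 0.5555 -0.0281  0.065 ] [ 0.5589 -0.0303  0.065 ]
lip+ [0.5498 0.0199 0.0607] [np.float64(0.7680380150199889), np.float64(0.7335431312680827)] [[180.0, 229.0]] [[485.0, 283.0]] [0.5468 0.0215 0.065 ] [0.5484 0.0174 0.065 ]
h- [ 0.5777 -0.0624  0.0621] [np.float64(0.23234594491686553), np.float64(0.22025742211757376)] [[92.0, 243.0], [91.0, 247.0]] [[395.0, 294.0], [400.0, 293.0], [400.0, 297.0]] [ 0.5758 -0.0606  0.065 ] [ 0.5762 -0.0634  0.065 ]
h+ [0.5533 0.0572 0.0575] [np.float64(0.906878763511232), np.float64(0.8687600742103783)] [[225.0, 234.0], [219.0, 236.0], [221.0, 233.0]] [[517.0, 295.0], [519.0, 294.0], [517.0, 285.0]] [0.5486 0.0589 0.065 ] [0.5504 0.052  0.065 ]
[99 98 98 98 97 98 99 99 95 93 93 93 93 93 93 94 94 87 64 53 56 58 57 58
 56 57 57 57 56 57 56 56 55 55 55]
[131 115 116 116 117 116 116 117 116 117 117 116 116 116 116 118 104  63
  60  80  98  97  96  96  96  97  96  97  96  97  96  96  97  96  96]
[93 93 92 92 93 92 92 93 92 94 84 66 57 57 57 58 56 57 58 58 58 57 58 58
 58 57 57 58 57 57 57 57 57 57 57 57 57 57 58 58 58 56 58 57 58 57 58 58
 58 57 57 56 57 57 58 58 58 59 57 58 57 58 57 60 55 50 67 88 94 94 93 92
 93 93 92 93 94 94 93 93]
[ 94  95  96  96  96  95  97  98  82  50  74  95  98  96  96  97  96  96
  96  96  96  97  97  97  97  97  97  96  96  95  96  96  96  97  96  96
  96  96  95  96  96  96  96  97  97  97  97  96  96  97  96  95  96  96
  96  96  96  96  96  96  97 109 117 116 116 116 116 116 116 116 115 116
 116 117 116]
```

```bash
python3 - <<'E'
from h import *
from station import *
np.set_printoptions(precision=4,suppress=True)
b=load("w4");s=get_state();M=R.from_rotvec(s["ee_rot"]);T=s["tcp_pos"]
im=b["image"];g=im[150:400,321].mean(1).astype(int);print(g)
print(im[375,290:350].mean(1).astype(int), im[200,295:350].mean(1).astype(int))
for P in([.038,0,.0057],[.04,0,.0057],[.042,0,.0057],[-.078,0,.0142],[-.08,0,.0142],[-.078,.008,.0142],[-.078,-.008,.0142],[-.038,0,.014],[-.04,0,.014]):
    print(P,proj(b,M.apply(P)+T)[0])
E
python3 to.py 0.448 -.014 .076 100
```

```text
[119 116 114 115 117 116 120 124 122 121 120 122 125 124 122 122 123 126
 126 126 131 134 132 139 155 159 160 163 164 163 163 164 164 163 164 149
  84  37  41  42  43  43  43  44  43  43  44  45  45  45  46  47  46  47
  47  48  47  46  48  45  47  46  45  47  47  47  48  46  46  46  44  45
  46  44  46  47  45  44  44  46  44  44  43  44  43  45  44  44  44  44
  43  43  43  43  42  43  42  42  41  42  40  41  41  40  40  40  40  39
  39  40  39  39  38  40  39  38  36  34  34  35  33  33  29  31  28  30
  30  30  28  30  29  28  28  27  27  27  28  28  26  27  26  25  25  24
  24  23  25  24  24  23  23  24  23  23  22  24  23  22  23  22  23  21
  21  21  19  22  19  20  22  22  20  20  21  22  20  20  18  21  19  19
  18  20  20  19  18  21  22  21  19  19  18  20  19  19  20  22  19  21
  26  23  20  24  28  30  28  29  26  29  28  28  28  25  50 101 126 123
 123 122 123 123 123 123 123 123 123 123 123 123 123 123 123 123 123 124
 123 123 123 124 124 123 127 109  36  21  23  22  22  22  19  23]
[ 20  22  23  22  20  40 136 168 167 166 163 161 163 163 144 119 120 121
 123 123 125
[... 204 characters left out ...]
  43  44  45  45  46  46  46
  46  46  46  47  47  46  47  46  46  46  45  47  47  45  47  46  47  48
  47  47  47  45  48  48  48  46  40  98 152 166 164 163 162 163 166 164
 162]
[0.038, 0, 0.0057] [323.138  201.3113]
[0.04, 0, 0.0057] [323.1322 196.3821]
[0.042, 0, 0.0057] [323.1263 191.4069]
[-0.078, 0, 0.0142] [323.2969 410.4626]
[-0.08, 0, 0.0142] [323.3007 413.4228]
[-0.078, 0.008, 0.0142] [338.9478 410.4255]
[-0.078, -0.008, 0.0142] [307.6473 410.4997]
[-0.038, 0, 0.014] [323.2169 346.8994]
[-0.04, 0, 0.014] [323.2213 350.3215]
t 4.85 tcp [ 0.4706 -0.1587  0.2473] shift cm [-0.36 14.62 17.15] tool y dir 100.07 tilt z [-3.5e-03  6.0e-04 -1.0e+00] F [ 0.1  2.2 -0.2] w 0.154
rz deg 0.07
```

>>> {"method": "send_rows", "body": {
  "rows": [
    [[1,4.5,0],[0,0,0],0],
    [[1,9,2],[0,0,0],0],
    [[0,12.5,5],[0,0,0],0],
    [[-0.9,14.7,9],[0,0,0],0],
    [[-0.9,14.7,13],[0,0,0],0]
  ]
}}

```text
clock: 5.35
tcp_pos: [0.4547, -0.0054, 0.1175]
ee_rot: [-0.296, 3.126, 0.006]
contact_force: [0.7, -0.4, -0.8]
width: 0.155
grip_force: 60.8
```

>>> {"method": "send_rows", "body": {
  "rows": [
    [[0,0,3],[0,0,0],0],
    [[0,0,4.8],[0,0,0],0],
    [[0,0,4.8],[0,0,0],0],
    [[0,0,4.8],[0,0,0],0]
  ]
}}

```text
clock: 5.75
tcp_pos: [0.4537, -0.0118, 0.0706]
ee_rot: [0.28, -3.127, -0.001]
contact_force: [-0.1, -0.4, 0.0]
width: 0.154
grip_force: 60.8
```

```bash
python3 to.py 0.4823 -.0073 .069 100; python3 - <<'E'
from station import *
import cv2
c=camera("scene");cv2.imwrite("pics/s1.png",cv2.resize(c["image"][170:300,270:470],(800,520),interpolation=cv2.INTER_CUBIC)[:,:,::-1])
E
```

```text
t 5.75 tcp [ 0.4537 -0.0118  0.0706] shift cm [-2.89 -0.06  0.15] tool y dir 100.25 tilt z [-1.8e-03  4.0e-04 -1.0e+00] F [-0.1 -0.4  0. ] w 0.154
rz deg 0.25
```

View pics/s1.png

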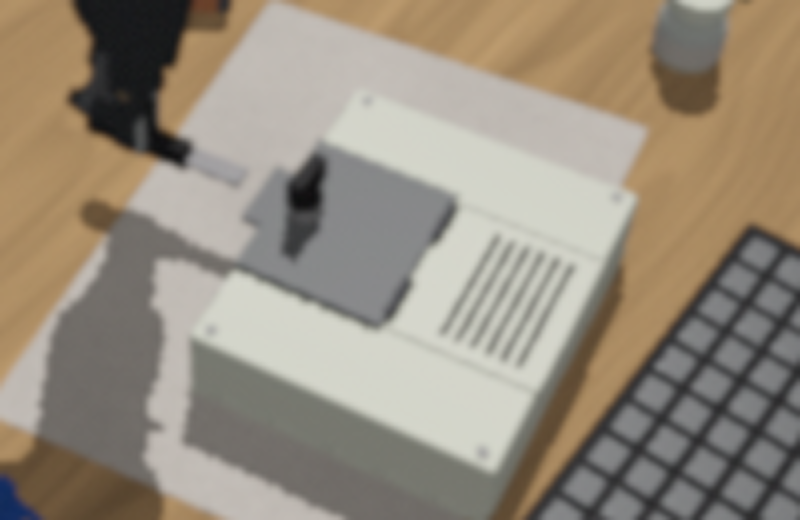

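The blade tip sits about 2 cm short of the lip, level and just below it. I'll insert it and lift.

>>> {"method": "send_rows", "body": {
  "rows": [
    [[-1,0,0.2],[0,0,0],0],
    [[-2,0,0.2],[0,0,0],0],
    [[-2.9,0,0.2],[0,0,0],0],
    [[-2.9,0,0.2],[0,0,0],0]
  ]
}}

```text
clock: 6.2
tcp_pos: [0.4848, -0.0086, 0.0695]
ee_rot: [-0.275, 3.128, -0.0]
contact_force: [0.1, -0.6, -0.8]
width: 0.157
grip_force: 60.8
```

>>> {"method": "send_rows", "body": {
  "rows": [
    [[0,0,-0.5],[0,0,0],0],
    [[-0.1,0,-1.8],[0,0,0],0],
    [[-0.3,0,-3.1],[0,0,0],0],
    [[-0.7,0,-4.3],[0,0,0],0],
    [[-1.2,0,-5.5],[0,0,0],0]
  ]
}}

```text
clock: 6.7
tcp_pos: [0.4942, -0.007, 0.1251]
ee_rot: [0.274, -3.129, -0.0]
contact_force: [-0.1, -0.3, -3.2]
width: 0.159
grip_force: 60.5
```

```bash
python3 to.py 0.4823 -.0073 .069 100; python3 - <<'E'
from station import *
import cv2
c=camera("scene");cv2.imwrite("pics/s2.png",cv2.resize(c["image"][140:290,270:470],(800,600),interpolation=cv2.INTER_CUBIC)[:,:,::-1])
E
```

```text
t 6.7 tcp [ 0.4942 -0.007   0.1251] shift cm [1.17 0.18 5.61] tool y dir 100.01 tilt z [-1.1e-03  1.0e-04 -1.0e+00] F [-0.1 -0.3 -3.2] w 0.159
rz deg 0.01
```

View pics/s2.png

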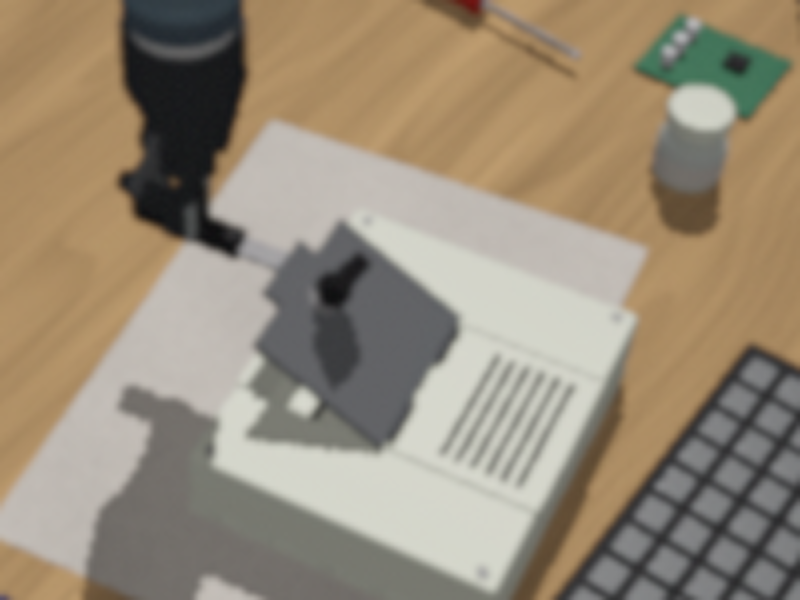

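The hatch is lifting with the blade under its lip. Carry on along the arc.

>>> {"method": "send_rows", "body": {
  "rows": [
    [[-0.7,0,-1.1],[0,0,0],0],
    [[-1.5,0,-2.1],[0,0,0],0],
    [[-2.4,0,-3.0],[0,0,0],0],
    [[-3.4,0,-3.8],[0,0,0],0],
    [[-4.5,0,-4.5],[0,0,0],0]
  ]
}}

```text
clock: 7.25
tcp_pos: [0.5402, 0.0009, 0.1698]
ee_rot: [-0.274, 3.129, -0.001]
contact_force: [-0.1, -0.2, -1.7]
width: 0.156
grip_force: 60.6
```

>>> {"method": "send_rows", "body": {
  "rows": [
    [[-1.2,0,-0.5],[0,0,0],0],
    [[-2.4,0,-0.9],[0,0,0],0],
    [[-3.6,0,-1.2],[0,0,0],0],
    [[-4.9,0,-1.3],[0,0,0],0],
    [[-6.2,0,-1.2],[0,0,0],0]
  ]
}}

```text
clock: 7.75
tcp_pos: [0.6019, 0.0123, 0.1817]
ee_rot: [-0.275, 3.128, -0.0]
contact_force: [-1.3, -1.0, -1.0]
width: 0.159
grip_force: 60.8
```

>>> {"method": "send_rows", "body": {
  "rows": [
    [[-1.3,0,0.2],[0,0,0],0],
    [[-2.5,0,0.6],[0,0,0],0],
    [[-3.3,0,0.9],[0,0,0],0],
    [[-3.5,0,1.0],[0,0,0],0],
    [[-3.5,0,1.0],[0,0,0],0]
  ]
}}

```text
clock: 8.25
tcp_pos: [0.6273, 0.0164, 0.1683]
ee_rot: [0.272, -3.11, -0.0]
contact_force: [-15.9, -1.3, 5.3]
width: 0.156
grip_force: 62.6
```

```bash
python3 to.py 0.4823 -.0073 .069 100; python3 - <<'E'
from station import *
import cv2
c=camera("scene");cv2.imwrite("pics/s3.png",cv2.resize(c["image"][140:290,270:470],(800,600),interpolation=cv2.INTER_CUBIC)[:,:,::-1])
E
```

```text
t 8.25 tcp [0.6273 0.0164 0.1683] shift cm [14.49  0.16 10.23] tool y dir 99.98 tilt z [-0.02   -0.0015 -0.9998] F [-15.9  -1.3   5.3] w 0.156
rz deg -0.02
```

View pics/s3.png

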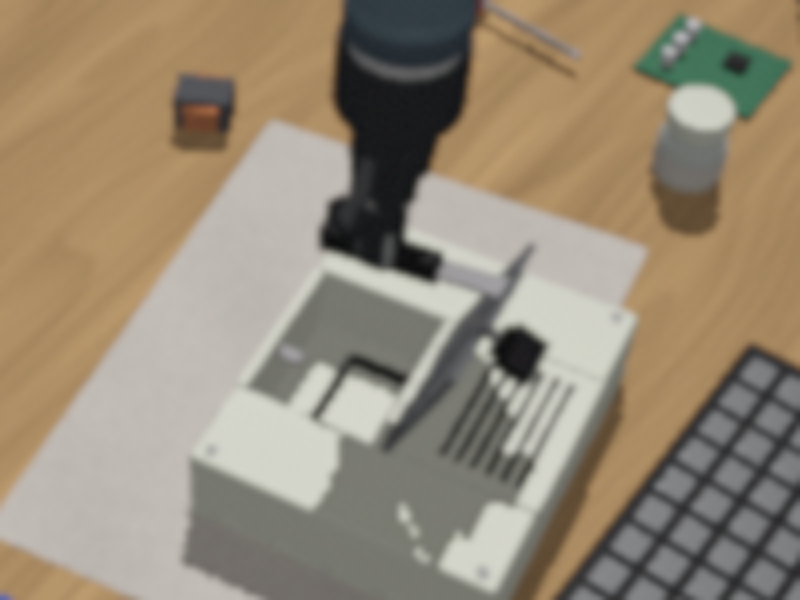

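The hatch rests at its stop: the push force rose to 16 N, and the bay and its rails are in view. I'll back off and return the blade to its place.

>>> {"method": "send_rows", "body": {
  "rows": [
    [[2,0,0],[0,0,0],0],
    [[6,0,-1],[0,0,0],0],
    [[10.5,1,-2],[0,0,0],0],
    [[13.4,4,-3],[0,0,4],0],
    [[13.4,8,-3],[0,0,10],0]
  ]
}}

```text
clock: 8.8
tcp_pos: [0.4873, 0.0709, 0.2023]
ee_rot: [0.016, 3.14, 0.002]
contact_force: [1.1, -0.1, -0.4]
width: 0.154
grip_force: 61.8
```

```bash
python3 to.py 0.487 .276 .06 77.5
```

```text
t 8.8 tcp [0.4873 0.0709 0.2023] shift cm [ 0.26 20.48 14.27] tool y dir 89.42 tilt z [ 0.0016  0.0016 -1.    ] F [ 1.1 -0.1 -0.4] w 0.154
rz deg 11.92
```

>>> {"method": "send_rows", "body": {
  "rows": [
    [[0,4.5,0],[0,0,4],0],
    [[0,9,0],[0,0,8],0],
    [[0.1,13.5,2],[0,0,12],0],
    [[0.2,17.5,5],[0,0,12],0],
    [[0.2,20,9],[0,0,12],0]
  ]
}}

```text
clock: 9.3
tcp_pos: [0.4891, 0.2812, 0.1129]
ee_rot: [0.319, 3.119, 0.014]
contact_force: [0.6, 0.2, -0.2]
width: 0.156
grip_force: 61.8
```

>>> {"method": "send_rows", "body": {
  "rows": [
    [[0,0,3.5],[0,0,0],0],
    [[0,0,5.2],[0,0,0],0],
    [[0,0,5.2],[0,0,0],0]
  ]
}}

```text
clock: 9.6
tcp_pos: [0.4853, 0.2736, 0.0562]
ee_rot: [-0.325, -3.122, 0.004]
contact_force: [-0.1, -0.7, -0.9]
width: 0.155
grip_force: 61.8
```

```bash
python3 to.py 0.487 .276 .027 77.5;python3 snap.py w5
```

```text
t 9.6 tcp [0.4853 0.2736 0.0562] shift cm [-0.13  0.27  2.92] tool y dir 78.11 tilt z [-0.0035 -0.0025 -1.    ] F [-0.1 -0.7 -0.9] w 0.155
rz deg 0.61
```

>>> {"method": "send_rows", "body": {
  "rows": [
    [[0,0,1],[0,0,0],0],
    [[0,0,2],[0,0,0],0],
    [[0,0,2.6],[0,0,0],0],
    [[0,0,2.9],[0,0,0],0],
    [[0,0,3.0],[0,0,0],0]
  ]
}}

```text
clock: 10.15
tcp_pos: [0.4864, 0.2732, 0.0287]
ee_rot: [-0.328, -3.124, 0.0]
contact_force: [0.5, -0.4, 0.6]
width: 0.157
grip_force: 61.8
```

>>> {"method": "send_rows", "body": {
  "rows": [
    [[0,0,0],[0,0,0],0.15],
    [[0,0,0],[0,0,0],0.25],
    [[0,0,0],[0,0,0],0.45],
    [[0,0,0],[0,0,0],0.6],
    [[0,0,0],[0,0,0],0.6]
  ]
}}

```text
clock: 10.65
tcp_pos: [0.4867, 0.2735, 0.0292]
ee_rot: [0.327, 3.124, 0.001]
contact_force: [0.5, 0.0, 0.4]
width: 0.603
grip_force: 0.0
```

>>> {"method": "send_rows", "body": {
  "rows": [
    [[0,0,-2],[0,0,0],0.6],
    [[0,0,-6],[0,0,0],0.6],
    [[0,0,-10.5],[0,0,0],0.6],
    [[0,0,-15],[0,0,0],0.6],
    [[0,0,-19],[0,0,0],0.6]
  ]
}}

```text
clock: 11.15
tcp_pos: [0.4868, 0.2733, 0.2214]
ee_rot: [0.328, 3.123, 0.002]
contact_force: [0.3, 0.7, 0.2]
width: 0.599
grip_force: 0.0
```

```bash
python3 snap.py w6; python3 to.py 0.4584 -.2655 .25 63; python3 - <<'E'
from h import *
np.set_printoptions(precision=4,suppress=True)
c=load("w6");im=c["image"].astype(int);hsv=cv2.cvtColor(c["image"],cv2.COLOR_RGB2HSV)
b,_=blob(im,im.max(2)<60,(280,40,90,200));s,_=blob(im,(hsv[...,1]<30)&(im.min(2)>90),(280,120,90,150));print(b,s)
h,t=onz(c,b[0],.012),onz(c,s[0],.0115);print(h,t,np.linalg.norm((t-h)[:2]))
E
```

```text
t 11.2 tcp [0.4909 0.2756 0.2288] shift cm [ -8.1  -53.57  -2.64] tool y dir 77.99 tilt z [ 0.0112  0.009  -0.9999] F [2.4 1.5 4.6] w 0.602
rz deg 14.99
((320.5, 168.5), (83.0, 15.0), 90.0) ((292.5, 244.5), (25.0, 49.0), 0.0)
[0.4864 0.2744 0.012 ] [0.559  0.2295 0.0115] 0.08535590483322611
```

>>> {"method": "send_rows", "body": {
  "rows": [
    [[-0.7,-4.7,0],[0,0,3],0.6],
    [[-1.4,-9.4,0],[0,0,6],0.6],
    [[-2.1,-14.1,-0.5],[0,0,9],0.6],
    [[-2.8,-18.8,-1],[0,0,12],0.6],
    [[-3.5,-23.5,-2],[0,0,15],0.6]
  ]
}}

```text
clock: 11.7
tcp_pos: [0.4709, 0.0342, 0.2385]
ee_rot: [-0.735, -3.053, 0.0]
contact_force: [-0.1, -0.3, 0.2]
width: 0.599
grip_force: 0.0
```

```bash
python3 to.py 0.4584 -.2655 .25 63
```

```text
t 11.7 tcp [0.4709 0.0342 0.2385] shift cm [-12.53 -27.26  -1.15] tool y dir 62.92 tilt z [-0.0012  0.     -1.    ] F [-0.1 -0.3  0.2] w 0.599
rz deg -0.08
```

>>> {"method": "send_rows", "body": {
  "rows": [
    [[-2,-4.4,0],[0,0,0],0.6],
    [[-4,-8.8,0],[0,0,0],0.6],
    [[-6,-13.2,0],[0,0,0],0.6],
    [[-8,-17.6,0],[0,0,0],0.6],
    [[-10,-22,0],[0,0,0],0.6]
  ]
}}

```text
clock: 12.2
tcp_pos: [0.4609, -0.207, 0.2391]
ee_rot: [0.732, 3.054, 0.002]
contact_force: [-0.0, -0.2, 0.1]
width: 0.597
grip_force: 0.0
```

>>> {"method": "send_rows", "body": {
  "rows": [
    [[-2.2,-4.5,0],[0,0,0],0.6],
    [[-2.2,-4.8,0],[0,0,0],0.6],
    [[-2.2,-4.8,0],[0,0,0],0.6]
  ]
}}

```text
clock: 12.5
tcp_pos: [0.4582, -0.2601, 0.2388]
ee_rot: [-0.74, -3.053, 0.001]
contact_force: [-0.4, 0.7, -0.2]
width: 0.601
grip_force: 0.0
```

```bash
python3 snap.py w7; python3 to.py 0.4584 -.2655 .25 63; python3 - <<'E'
from h import *
from station import *
np.set_printoptions(precision=4,suppress=True)
c=load("w7");P0=np.array([.4584,-.2655,.03]);x,y=proj(c,P0)[0].astype(int);print(x,y)
hsv=cv2.cvtColor(c["image"],cv2.COLOR_RGB2HSV);im=c["image"].astype(int)
m=(hsv[...,1]<45)
b,_=blob(im,m,(x-60,y-60,120,120));print("cart",b)
gold=(hsv[...,0]>12)&(hsv[...,0]<28)&(hsv[...,1]>60)&(hsv[...,2]>130)
n,l,s,k=cv2.connectedComponentsWithStats(gold[y-70:y+70,x-70:x+70].astype(np.uint8))
print([(k[i]+[x-70,y-70],s[i,4]) for i in range(1,n) if 15<s[i,4]<600])
cv2.imwrite("pics/w7c.png",cv2.resize(c["image"][y-70:y+70,x-90:x+90],(720,560),interpolation=cv2.INTER_CUBIC)[:,:,::-1])
E
```

```text
t 12.55 tcp [ 0.4589 -0.2579  0.2386] shift cm [-0.3  -0.69 -1.14] tool y dir 62.95 tilt z [-6.e-04  6.e-04 -1.e+00] F [ 0.  -0.2  0.4] w 0.603
rz deg -0.05
315 172
cart ((316.0, 168.5), (41.0, 58.0), 90.0)
[(array([293.5, 176.5]), np.int32(48)), (array([338.1538, 177.5   ]), np.int32(52)), (array([354.8333, 233.4167]), np.int32(36))]
```

```bash
python3 - <<'E'
from h import *
np.set_printoptions(precision=4,suppress=True,linewidth=150)
c=load("w7");d=load("w4");hsv=cv2.cvtColor(d["image"],cv2.COLOR_RGB2HSV)
gold=(hsv[...,0]>12)&(hsv[...,0]<28)&(hsv[...,1]>60)&(hsv[...,2]>150)
n,l,s,k=cv2.connectedComponentsWithStats(gold[100:190,170:270].astype(np.uint8))
g=[k[i]+[170,100] for i in range(1,n) if 12<s[i,4]<200];print(g)
ga=(338.15,177.5);gb=(293.5,176.5)
for p in g:
    for q in(ga,gb):
        P,e=tri((c,q),(d,p));print(p,q,P,np.round(e,2))
A,B=onz(c,ga,.02),onz(c,gb,.02);print(A,B,(A+B)/2,np.degrees(np.arctan2(*(A-B)[1::-1])),np.linalg.norm(A-B))
im=c["image"]
print("col316",im[120:215,316].mean(1).astype(int))
print("row",im[150,275:360].mean(1).astype(int))
print("row",im[160,275:360].mean(1).astype(int))
for P in([-.015,-.006,.04],[.015,-.006,.04],[.018,0,.02],[-.018,0,.02],[-.018,0,0],[-.015,0,.02]):pass
E
```

```text
[array([193.4524, 127.619 ]), array([231.5526, 155.3158]), array([258.0606, 186.7475])]
[193.4524 127.619 ] (338.15, 177.5) [ 0.4265 -0.2339  0.1917] [7.77 7.64]
[193.4524 127.619 ] (293.5, 176.5) [ 0.4544 -0.2879  0.0199] [0.06 0.06]
[231.5526 155.3158] (338.15, 177.5) [ 0.4756 -0.249   0.0193] [0.1 0.1]
[231.5526 155.3158] (293.5, 176.5) [ 0.4431 -0.2485  0.1179] [31.17 32.18]
[258.0606 186.7475] (338.15, 177.5) [ 0.4819 -0.2314  0.0452] [21.95 21.82]
[258.0606 186.7475] (293.5, 176.5) [ 0.3316 -0.163   0.5818] [27.84 30.02]
[ 0.4755 -0.249   0.02  ] [ 0.4543 -0.2879  0.02  ] [ 0.4649 -0.2684  0.02  ] 61.439370560004676 0.04423354390043781
col316 [113 114 118 121 121 121 119 119 118 116 116 117 116 116 117 117 121 126 127 124 122 124 124 125 126 127 129 117  83  77  81  93 103  99  89  78  77
  75  88 104  99 100 100 100  99  99  99 100  99  99 100 100  99  99 101 100  99 100 100  99  99  99  98  98  99  98  98  99  99  88 102 135 131 129
 127 126 127 128 128 130 131 133 134 133 131 128 127 128 126 125 123 122 122 121 121]
row [113 112 112 112 113 113 114 114 115 118 110 117 103  78  86  86  87  86  87  86  86  86  86  86  86  86  86  84  84  84  84  84  83  85  83  83  83
  82  81  81  80  81  80  81  81  80  80  79  80  80  79  79  80  79  79  79  79  79  78  79  78  78  78  78  77  78  78  78  77  75 102 120 122 119
 117 116 115 117 117 119 120 121 121 123 121]
row [128 126 126 126 126 126 128 121  97  74  77  70  74  94 101 100 100 100 101 100 100 100 100 101 100 100 100 100  99  99 102  83  59  60  58  84 101
 100  99  99 100  99 100 101 100 100 100  94  96 100 100 100 100 100 100 100 101 100 101 101 101 100 101 101 101 101 101 101 101 101  93 109 122 124
 126 128 128 129 129 127 127 125 124 123 123]
```

View pics/w7c.png

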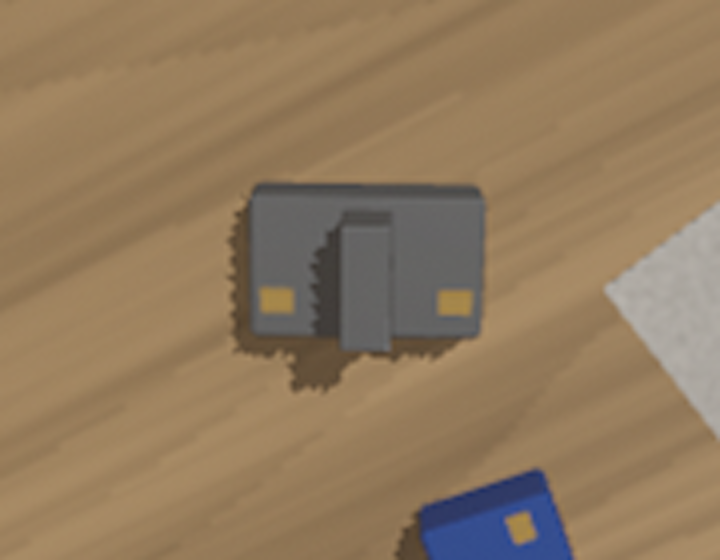

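The crop shows the grey cartridge squarely: block top at columns 287.5–346, rows 151–186.5, and fin top centred at (316.4,174). The contact height triangulates to 20 mm, as it should.

```bash
python3 - <<'E'
from h import *
c=load("w7");print(onz(c,(316.6,168.8),.02),onz(c,(316.4,174),.04))
d=load("w4")
E
python3 to.py .4577 -.265 .042 61.5
```

```text
[ 0.45786298 -0.26390962  0.02      ] [ 0.4579366  -0.26388352  0.04      ]
t 12.55 tcp [ 0.4589 -0.2579  0.2386] shift cm [-0.23 -0.69 19.66] tool y dir 62.95 tilt z [-6.e-04  6.e-04 -1.e+00] F [ 0.  -0.2  0.4] w 0.603
rz deg 1.45
```

>>> {"method": "send_rows", "body": {
  "rows": [
    [[-0.2,-0.6,4],[0,0,1.5],0.45],
    [[-0.2,-0.6,8.5],[0,0,1.5],0.45],
    [[-0.2,-0.6,13],[0,0,1.5],0.45],
    [[-0.2,-0.6,16.5],[0,0,1.5],0.45],
    [[-0.2,-0.6,18.5],[0,0,1.5],0.45]
  ]
}}

```text
clock: 13.05
tcp_pos: [0.4571, -0.2598, 0.0504]
ee_rot: [-0.764, -3.041, -0.004]
contact_force: [0.4, 0.3, 0.7]
width: 0.455
grip_force: 0.0
```

>>> {"method": "send_rows", "body": {
  "rows": [
    [[0,0,0.6],[0,0,0],0.45],
    [[0,0,1.1],[0,0,0],0.45],
    [[0,0,1.1],[0,0,0],0.3],
    [[0,0,1.1],[0,0,0],0],
    [[0,0,1.1],[0,0,0],0]
  ]
}}

```text
clock: 13.55
tcp_pos: [0.4597, -0.2646, 0.0445]
ee_rot: [0.771, 3.042, 0.0]
contact_force: [-0.5, 0.5, 2.9]
width: 0.123
grip_force: 60.9
```

>>> {"method": "send_rows", "body": {
  "rows": [
    [[0,0,0],[0,0,0],0],
    [[0,0,0],[0,0,0],0]
  ]
}}

```text
clock: 13.75
tcp_pos: [0.4597, -0.2646, 0.0444]
ee_rot: [0.772, 3.042, 0.001]
contact_force: [-0.8, 1.4, 6.9]
width: 0.121
grip_force: 61.4
```

```bash
python3 to.py .4579 -.2639 .2 61.5
```

```text
t 13.75 tcp [ 0.4597 -0.2646  0.0444] shift cm [  0.15  -0.   -15.56] tool y dir 61.54 tilt z [ 2.8e-03 -2.0e-04 -1.0e+00] F [-0.8  1.4  6.9] w 0.121
rz deg 0.04
```

>>> {"method": "send_rows", "body": {
  "rows": [
    [[0,0,-2],[0,0,0],0],
    [[0,0,-6],[0,0,0],0],
    [[1,2,-10],[0,0,-6],0],
    [[2.5,4.6,-14],[0,0,-14],0],
    [[4,7.5,-18],[0,0,-22],0]
  ]
}}

```text
clock: 14.25
tcp_pos: [0.4578, -0.1802, 0.2228]
ee_rot: [-0.173, -3.136, 0.001]
contact_force: [1.8, 2.2, -1.3]
width: 0.118
grip_force: 60.3
```

>>> {"method": "send_rows", "body": {
  "rows": [
    [[0,1,-1.5],[0,0,-8],0],
    [[0,2,-2.5],[0,0,-16.5],0],
    [[0,2,-2.5],[0,0,-16.5],0],
    [[0,2,-2.5],[0,0,-16.5],0]
  ]
}}

```text
clock: 14.65
tcp_pos: [0.4605, -0.1606, 0.2462]
ee_rot: [0.27, -3.129, -0.0]
contact_force: [-0.4, 0.1, -1.7]
width: 0.123
grip_force: 60.3
```

```bash
python3 snap.py w8; python3 to.py .45 .13 .25 100
```

```text
t 14.7 tcp [ 0.4601 -0.161   0.2458] shift cm [-3.97 28.85 -0.42] tool y dir 99.82 tilt z [-1.7e-03 -1.0e-04 -1.0e+00] F [-0.8  0.5 -1.2] w 0.12
rz deg -0.18
```

>>> {"method": "send_rows", "body": {
  "rows": [
    [[-0.7,4.8,0],[0,0,0],0],
    [[-1.4,9.6,0],[0,0,0],0],
    [[-2.1,14.4,0],[0,0,0],0],
    [[-2.8,19.2,0],[0,0,0],0],
    [[-3.4,24,0],[0,0,0],0]
  ]
}}

```text
clock: 15.2
tcp_pos: [0.4521, 0.0822, 0.2454]
ee_rot: [0.267, -3.128, 0.001]
contact_force: [0.2, 0.6, -1.6]
width: 0.122
grip_force: 60.3
```

>>> {"method": "send_rows", "body": {
  "rows": [
    [[-0.6,4,0],[0,0,0],0],
    [[-0.6,4.8,0],[0,0,0],0],
    [[-0.6,4.8,0],[0,0,0],0]
  ]
}}

```text
clock: 15.5
tcp_pos: [0.4496, 0.1309, 0.2452]
ee_rot: [0.277, -3.127, 0.003]
contact_force: [-0.6, -0.5, -2.4]
width: 0.122
grip_force: 60.3
```

```bash
python3 snap.py w9; cat > prof.py <<'E'
from h import *
np.set_printoptions(precision=1,suppress=True,linewidth=200)
O=np.array([.6279,.0082,0]);a=np.radians(10);X=np.array([np.cos(a),np.sin(a),0]);Y=np.array([-np.sin(a),np.cos(a),0])
def W(x,y,z):return O+x*X+y*Y+np.array([0,0,z])
def prof(c,pts):
    p=proj(c,np.array([W(*q) for q in pts])).astype(np.float32)
    g=cv2.cvtColor(c["image"],cv2.COLOR_RGB2GRAY)
    return p,cv2.remap(g,p[:,:1].copy(),p[:,1:].copy(),cv2.INTER_LINEAR).ravel()
E
python3 - <<'E'
from prof import *
for n,ys in(("w8",(100,70,40,10)),("w9",(-100,-70,-40,-10))):
    c=load(n)
    for y in ys:
        xs=np.arange(-74,-46,1);p,g=prof(c,[(x/1e3,y/1e3,.06) for x in xs]);print(n,"x -74..-47 at y",y,p[0],g)
    for x in(-40,-20):
        sg=np.sign(ys[0]);yy=np.arange(44,70);p,g=prof(c,[(x/1e3,sg*y/1e3,.06) for y in yy]);print(n,"|y| 44..69 at x",x,p[0],g)
    sg=np.sign(ys[0]);yy=np.arange(108,134);p,g=prof(c,[(-.03,sg*y/1e3,.06) for y in yy]);print(n,"|y| 108..133",p[0],g)
E
```

```text
w8 x -74..-47 at y 100 [556.5 290.8] [118 115 106  80  63  78 102 115 117 116 115 116 127 152 167 173 175 177 177 176 176 177 177 176 177 176 177 177]
w8 x -74..-47 at y 70 [526.6 290.8] [ 80  93 103  87  67  87 106 115 117 116 115 119 135 158 170 174 175 176 175 176 176 176 176 176 176 176 176 177]
w8 x -74..-47 at y 40 [496.6 290.9] [114 115 114 114 114 115 114 115 114 114 114 115 124 154 176 178 177 176 165 136  91  86  88  88  87  89  88  88]
w8 x -74..-47 at y 10 [466.7 291. ] [114 114 114 115 115 114 114 114 115 114 113 119 136 164 177 176 177 174 159 113  22  21  23  24  24  23  24  22]
w8 |y| 44..69 at x -40 [495.4 319.4] [ 88  88  88  87  88  88  88  88  87  88  94 107 125 146 168 177 176 176 176 176 176 176 176 176 176 175]
w8 |y| 44..69 at x -20 [492.5 335.4] [ 87  87  87  87  87  87  87  87  87  88  95 110 129 151 169 176 176 176 176 176 176 176 176 176 176 176]
w8 |y| 108..133 [555.4 327.3] [177 178 178 177 177 177 178 177 177 179 172 162 161 162 164 163 161 159 157 158 160 160 159 160 162 163]
w9 x -74..-47 at y -100 [ 58.4 255.9] [ 94  94  93  93  94  93  93  93  93  9
[... 249 characters left out ...]
[120.7 256.1] [ 94  94  94  94  94  94  94  94  94  94  94  96 101 105 105 105 105 102  95  90  89 100 121 136 138 138 138 138]
w9 x -74..-47 at y -10 [151.8 256.2] [ 94  94  94  95  99 101 101  96  94  96  94 101 134 167 175 175 175 171 156 134 121 120 121 122 120 118 118 121]
w9 |y| 44..69 at x -40 [122.6 286.8] [139 138 138 138 139 139 139 132 117 104  95  88  91  95 100 103 104 105 105 105 105 105 105 105 105 105]
w9 |y| 44..69 at x -20 [126.1 304. ] [138 138 139 138 138 140 139 139 139 139 140 138 144 159 173 178 176 174 174 174 174 173 174 174 174 174]
w9 |y| 108..133 [ 60.5 295.3] [104 105 105 105 104 104 104 105 105 104 104 104 101  97  95  97  97  96  96  96  96  96  96  96  96  96]
```

```bash
python3 to.py .6298 .0085 .075 100
```

```text
t 15.55 tcp [0.4499 0.1289 0.2454] shift cm [-15.68 -14.93  17.03] tool y dir 99.95 tilt z [-0.0023 -0.0025 -1.    ] F [ 0.6 -0.9 -2.3] w 0.126
rz deg -0.05
```

>>> {"method": "send_rows", "body": {
  "rows": [
    [[-3.1,-3,0],[0,0,0],0],
    [[-6.2,-6,0],[0,0,0],0],
    [[-9.3,-9,0],[0,0,0],0],
    [[-12.4,-12,0],[0,0,0],0],
    [[-15.6,-15,0],[0,0,0],0]
  ]
}}

```text
clock: 16.05
tcp_pos: [0.6307, 0.0045, 0.2462]
ee_rot: [0.266, -3.129, 0.003]
contact_force: [0.7, 0.8, -0.9]
width: 0.121
grip_force: 60.3
```

>>> {"method": "send_rows", "body": {
  "rows": [
    [[0,0,2],[0,0,0],0],
    [[0,0,6],[0,0,0],0],
    [[0,0,10],[0,0,0],0],
    [[0,0,12],[0,0,0],0],
    [[0,0,12],[0,0,0],0]
  ]
}}

```text
clock: 16.55
tcp_pos: [0.6259, 0.0059, 0.122]
ee_rot: [0.266, -3.12, 0.004]
contact_force: [-0.5, 0.3, -1.8]
width: 0.12
grip_force: 60.3
```

```bash
python3 to.py .6298 .0085 .075 100
```

```text
t 16.55 tcp [0.6259 0.0059 0.122 ] shift cm [-0.48  0.19  4.69] tool y dir 99.75 tilt z [-0.0101 -0.0032 -0.9999] F [-0.5  0.3 -1.8] w 0.12
rz deg -0.25
```

>>> {"method": "send_rows", "body": {
  "rows": [
    [[0,0,2],[0,0,0],0],
    [[0,0,3],[0,0,0],0],
    [[0,0,3],[0,0,0],0]
  ]
}}

```text
clock: 16.85
tcp_pos: [0.6292, 0.0082, 0.0961]
ee_rot: [0.271, -3.127, 0.001]
contact_force: [-0.8, -0.0, -1.9]
width: 0.122
grip_force: 60.3
```

```bash
python3 to.py .6298 .0085 .060 100
```

```text
t 16.85 tcp [0.6292 0.0082 0.0961] shift cm [-0.07  0.02  3.61] tool y dir 99.92 tilt z [-2.3e-03 -9.0e-04 -1.0e+00] F [-0.8 -0.  -1.9] w 0.122
rz deg -0.08
```

>>> {"method": "send_rows", "body": {
  "rows": [
    [[0,0,1.5],[0,0,0],0],
    [[0,0,2.5],[0,0,0],0],
    [[0,0,3.3],[0,0,0],0],
    [[0,0,3.8],[0,0,0],0],
    [[0,0,4.2],[0,0,0],0]
  ]
}}

```text
clock: 17.35
tcp_pos: [0.6308, 0.0084, 0.0583]
ee_rot: [0.274, -3.129, -0.001]
contact_force: [-9.3, -2.5, 26.7]
width: 0.121
grip_force: 67.5
```

>>> {"method": "send_rows", "body": {
  "rows": [
    [[0,0,0.3],[0,0,0],0],
    [[0,0,0.3],[0,0,0],0],
    [[0,0,0.3],[0,0,0],0]
  ]
}}

```text
clock: 17.65
tcp_pos: [0.6312, 0.0079, 0.0579]
ee_rot: [0.273, -3.13, -0.003]
contact_force: [-10.1, -1.8, 27.5]
width: 0.121
grip_force: 69.6
```

It sits on a rail at 27 N, with the reaction toward −x. I'll lift, shift 3 mm toward the robot and retry.

>>> {"method": "send_rows", "body": {
  "rows": [
    [[0,0,-0.7],[0,0,0],0],
    [[0.3,0,-1.2],[0,0,0],0],
    [[0.3,0,-1.2],[0,0,0],0]
  ]
}}

```text
clock: 17.95
tcp_pos: [0.6271, 0.0091, 0.064]
ee_rot: [-0.275, 3.129, -0.0]
contact_force: [-0.3, -0.5, -2.1]
width: 0.122
grip_force: 60.7
```

>>> {"method": "send_rows", "body": {
  "rows": [
    [[0,0,0.4],[0,0,0],0],
    [[0,0,0.6],[0,0,0],0],
    [[0,0,0.8],[0,0,0],0],
    [[0,0,0.9],[0,0,0],0]
  ]
}}

```text
clock: 18.35
tcp_pos: [0.6281, 0.0081, 0.0583]
ee_rot: [0.274, -3.129, -0.002]
contact_force: [-7.5, -1.3, 24.5]
width: 0.121
grip_force: 67.3
```

```bash
python3 - <<'E'
from prof import *
from station import *
from snap import snap
s=get_state();print(s["contact_force"],s["moment"].round(3),s["tcp_pos"].round(4))
c=snap("w10")
F=s["contact_force"];m=s["moment"];rz=-.044
print("r mm", (rz*F[0]-m[1])/F[2]*1e3,(m[0]+rz*F[1])/F[2]*1e3)
# top cam/scene check of hatch angle: lip edge profile
t=camera("top");sc=camera("scene")
import pickle;pickle.dump(t,open("t10.pkl","wb"));pickle.dump(sc,open("s10.pkl","wb"))
E
```

```text
[-7.5 -1.3 24.5] [0.4 2.  0.2] [0.6 0.  0.1]
r mm -70.12745468827089 19.54549679755159
```

```bash
python3 - <<'E'
from prof import *
from station import *
np.set_printoptions(precision=4,suppress=True,linewidth=200)
s=get_state();print(s["contact_force"],s["moment"],s["q"])
O[:]=[.6283,.0082,0]
c=load("w10")
for y in(-45,-38,-30,-25,-20,20,25,30,38,45):
    xs=np.arange(-46,10,2);p,g=prof(c,[(x/1e3,y/1e3,.016) for x in xs]);print(y,p[0].astype(int),p[-1].astype(int),g)
cv2.imwrite("pics/w10c.png",c["image"][:,:,::-1])
E
```

```text
[-7.9593 -1.4304 21.4286] [0.4179 1.832  0.1907] [-0.4227  0.605   0.4419  1.7936 -0.3413  0.8193  1.9316]
-45 [223 159] [232 260] [108 162 161 161 161 162 161 161 161 161 161 161 161 161 161 161 161 161 160 161 161 160 152  95  95  95  95  95]
-38 [238 159] [246 260] [ 98  98  98  98  98  98  98  97 150 161 161  93  97  97  97  96  97  96  97  95  96  97  96  95  96  96  95  94]
-30 [255 159] [261 260] [ 97 162 161 162 161 161 162 161 161 118  39  41  46 106  96  95  95  93  68  67  69  72  71  69  72  72  74  72]
-25 [266 159] [271 260] [ 96 162 162 161 161 161 161 161 161 136  38  41  47 107  54  54  57  63  80  82  81  81  81  81  47  48  49  48]
-20 [276 159] [280 260] [113 113 112 111 111 111 111 110 111 113  36  41  31 105  55  57  56  62  80  82  82  80  79  66  48  48  48  47]
20 [360 159] [357 260] [ 96  96 164 162 158 133  96  94  94 161  32  35  34  97  52  55  54  55  78  81  80  82  81  80  81  80  80  80]
25 [371 159] [366 260] [94 98 98 97 97 97 96 96 96 94 30 32 34 96 53 54 54 55 79 82 81 81 81 80 81 81 80 80]
30 [381 159] [376 260] [94 97 97 98 97 97 96 95 95 95 90 30 29 27 52 54 54 54 78 82 82 81 80 80 80 80 80 80]
38 [398 159] [391 260] [102  97  97  96  96  96  96  96  95  95  96  95  94  94  94  94  94  93  93  94  94  93  93  93  93  93  93  93]
45 [413 159] [404 260] [109  97  96  96  96  96  95  95  95  95  94  94  95  94  94  94  94  93  94  93  94  93  94  93  94  93  93  93]
```

```bash
python3 - <<'E'
from prof import *
O[:]=[.6283,.0082,0]
c=load("w10")
for x in(-24,-20,-17,-14,-8):
  for r in((-42,-22),(22,42)):
    ys=np.arange(r[0],r[1]+1);p,g=prof(c,[(x/1e3,y/1e3,.016) for y in ys]);print(x,r,g)
for r in((-36,-22),(22,36)):
    ys=np.arange(r[0],r[1]+1);p,g=prof(c,[(-.0155,y/1e3,.034) for y in ys]);print("top",r,g)
    p,g=prof(c,[(-.010,y/1e3,.034) for y in ys]);print("top",r,g)
for y in(-25,25):
    xs=np.arange(-26,-5);p,g=prof(c,[(x/1e3,y/1e3,.034) for x in xs]);print("topx -26..-6",y,g)
E
```

```text
-24 (-42, -22) [161 161 163  97  93  94  97  45  37  44  41  41  41  41  42  41  41  41  41  40  40]
-24 (22, 42) [33 33 33 32 33 32 30 31 30 43 71 95 95 94 95 95 95 95 94 94 95]
-20 (-42, -22) [161 162 119  97  97  79  40  42  40  37  94 125 106 107 107 107 107 107 106 105 105]
-20 (22, 42) [96 96 96 96 96 96 96 68 27 28 28 27 85 94 94 94 94 94 94 94 93]
-17 (-42, -22) [161 161 100  96  97  82  42  41  39  34  70  96  96  96  96  85  53  55  56  55  55]
-17 (22, 42) [54 54 54 53 54 54 54 54 54 57 43 25 90 94 94 93 94 94 94 94 94]
-14 (-42, -22) [162 124  95  97  97  75  35  37  35  34  67  96  95  95  56  57  57  57  57  55  56]
-14 (22, 42) [54 55 54 54 54 54 54 54 54 54 58 46 84 94 94 94 94 94 94 93 93]
-8 (-42, -22) [126  92  94  96  95  73  32  33  33  30  72  96  67  74  82  81  83  82  83  83  82]
-8 (22, 42) [81 82 81 82 82 81 81 82 82 82 82 84 83 91 93 94 94 94 93 93 93]
top (-36, -22) [121  95  96  78  31  33  34  28  98  78  68  82  82  82  82]
top (-36, -22) [95 94 95 70 31 30 29 37 92 85 65 82 81 81 81]
top (22, 36) [82 81 81 81 82 81 82 83 86 86 93 93 94 93 93]
top (22, 36) [81 80 80 81 81 81 81 82 85 88 93 93 94 94 93]
topx -26..-6 -25 [95 96 96 96 78 52 56 74 81 82 82 81 82 82 83 83 82 81 81 80 75]
topx -26..-6 25 [90 52 54 54 54 53 53 61 77 80 81 81 81 81 82 81 81 80 81 80 80]
```

Both the rails and the cartridge appear in one picture: pocket centre at y −1.6 mm, cartridge centre at +2.3 mm. It rests on the left rail, so I'll lift and shift 4 mm right.

>>> {"method": "send_rows", "body": {
  "rows": [
    [[0,0,-0.9],[0,0,0],0],
    [[0,-0.2,-1.2],[0,0,0],0],
    [[-0.1,-0.4,-1.2],[0,0,0],0],
    [[-0.1,-0.4,-1.2],[0,0,0],0]
  ]
}}

```text
clock: 18.9
tcp_pos: [0.6282, 0.0047, 0.0655]
ee_rot: [0.274, -3.128, 0.001]
contact_force: [-0.5, 0.8, -3.0]
width: 0.124
grip_force: 60.7
```

>>> {"method": "send_rows", "body": {
  "rows": [
    [[0,0,0.4],[0,0,0],0],
    [[0,0,0.7],[0,0,0],0],
    [[0,0,1.0],[0,0,0],0],
    [[0,0,1.3],[0,0,0],0],
    [[0,0,1.5],[0,0,0],0]
  ]
}}

```text
clock: 19.4
tcp_pos: [0.6285, 0.0054, 0.0511]
ee_rot: [0.275, -3.129, 0.0]
contact_force: [-0.2, -0.9, -2.2]
width: 0.123
grip_force: 60.7
```

>>> {"method": "send_rows", "body": {
  "rows": [
    [[0,0,0.1],[0,0,0],0],
    [[0,0,0.1],[0,0,0],0]
  ]
}}

```text
clock: 19.6
tcp_pos: [0.6288, 0.0054, 0.0508]
ee_rot: [0.275, -3.13, -0.0]
contact_force: [-0.2, -0.0, -1.3]
width: 0.121
grip_force: 60.7
```

>>> {"method": "send_rows", "body": {
  "rows": [
    [[0,0,0.15],[0,0,0],0],
    [[0,0,0.3],[0,0,0],0],
    [[0,0,0.4],[0,0,0],0],
    [[0,0,0.4],[0,0,0],0]
  ]
}}

```text
clock: 20.0
tcp_pos: [0.6291, 0.0056, 0.0504]
ee_rot: [0.274, -3.129, -0.004]
contact_force: [-8.3, 1.6, 18.8]
width: 0.121
grip_force: 63.2
```

Contact at TCP z 50.4 mm is just the seated height expected (44.4 + 6). Release and rise.

>>> {"method": "send_rows", "body": {
  "rows": [
    [[0,0,-0.3],[0,0,0],0],
    [[0,0,-0.3],[0,0,0],0.2],
    [[0,0,-0.3],[0,0,0],0.35],
    [[0,0,-0.3],[0,0,0],0.4],
    [[0,0,-0.3],[0,0,0],0.4]
  ]
}}

```text
clock: 20.5
tcp_pos: [0.6287, 0.0054, 0.0493]
ee_rot: [0.275, -3.129, 0.0]
contact_force: [0.3, -0.2, 0.8]
width: 0.402
grip_force: 0.0
```

>>> {"method": "send_rows", "body": {
  "rows": [
    [[0,0,-2],[0,0,0],0.4],
    [[0,0,-6],[0,0,0],0.4],
    [[0,0,-10.5],[0,0,0],0.4],
    [[0,0,-15],[0,0,0],0.2],
    [[0,0,-19],[0,0,0],0]
  ]
}}

```text
clock: 21.0
tcp_pos: [0.629, 0.0051, 0.2418]
ee_rot: [-0.274, 3.129, -0.0]
contact_force: [1.1, -0.9, 0.7]
width: 0.067
grip_force: 0.0
```

>>> {"method": "send_rows", "body": {
  "rows": [
    [[4,0,-2],[0,0,0],0],
    [[8,0,-2],[0,0,0],0],
    [[8,0,-2],[0,0,0],0]
  ]
}}

```text
clock: 21.3
tcp_pos: [0.5438, -0.011, 0.2581]
ee_rot: [0.269, -3.123, -0.003]
contact_force: [-0.3, -0.0, -1.0]
width: -0.0
grip_force: 0.0
```

```bash
cat > seat.py <<'E'
from prof import *
from snap import snap
O[:]=[.6283,.0082,0]
c=snap("w11");im=c["image"].copy();hsv=cv2.cvtColor(im,cv2.COLOR_RGB2HSV)
gold=(hsv[...,0]>12)&(hsv[...,0]<28)&(hsv[...,1]>60)&(hsv[...,2]>110)
p=proj(c,W(0,0,.026))[0];x,y=p.astype(int)
n,l,s,k=cv2.connectedComponentsWithStats(gold[max(y-60,0):y+60,x-60:x+60].astype(np.uint8))
for i in range(1,n):
    if s[i,4]>12:
        q=k[i]+[x-60,max(y-60,0)];P=onz(c,q,.026)-O;print("gold",q,s[i,4],"inst mm",(P@X)*1e3,(P@Y)*1e3)
for yy in(-20,20):
    xs=np.arange(-32,32,1);_,g=prof(c,[(v/1e3,yy/1e3,.016) for v in xs]);print("x -32..",yy,g)
for xx in(-12,):
    ys=np.arange(-44,45);_,g=prof(c,[(xx/1e3,v/1e3,.016) for v in ys]);print("y -44..",xx,g)
E
python3 seat.py; python3 to.py .7 .05 .2 100
```

```text
gold [301.2 250. ] 33 inst mm 8.869331136653843 -24.318477001777232
gold [341.9 250.4] 27 inst mm 9.61490142877185 20.512552832329348
x -32.. -20 [147 147 150 138  87  28  32  33  35  43  65  85  80  48  51  52  52  54  58  69  75  77  77  76  76  76  71  62  59  59  59  59  55  48  46  47  46  46  46  52  60  65  58  62  64  66  65  64  62
  56  52  53  57  62  65  71  79  89  84  80  76  71  70  70]
x -32.. 20 [103 103 118 131 107  41  29  32  32  32  46  73  84  53  50  51  51  52  53  61  72  75  76  77  77  75  76  75  75  76  76  74  75  75  75  76  75  75  74  74  75  75  76  86  97 105 106 106 104
  98  86  73  73  74  71  63  67  99 123 130 122 106  96  88]
y -44.. -12 [149 139 112  85  87  87  89  74  46  35  35  51  73  70  63  75  75  76  76  75  75  75  74  75  75  74  75  75  74  74  74  74  74  74  75  76  76  75  75  75  75  75  75  74  73  74  73  74  74
  73  73  73  73  73  73  73  73  72  72  72  73  72  72  72  72  72  72  71  72  71  72  73  77  77  57  26  28  41  68  84  87  85  85  85  86  86  85  85  86]
t 21.35 tcp [ 0.5468 -0.0097  0.2588] shift cm [-16.13   3.23   5.85] tool y dir 99.92 tilt z [-0.0029  0.0016 -1.    ] F [0.5 0.3 0.8] w 0.004
rz deg -0.08
```

The cartridge is seated: its contacts are level at 26 mm, 44.8 mm apart, and centred on the pocket. Now go behind the hatch with the fingers shut, at y +40 to clear the knob.

>>> {"method": "send_rows", "body": {
  "rows": [
    [[-4.5,1,0],[0,0,0],0],
    [[-9,2,0],[0,0,0],0],
    [[-13.5,3,0],[0,0,0],0],
    [[-18,4,0],[0,0,0],0],
    [[-20.3,4.3,0],[0,0,0],0]
  ]
}}

```text
clock: 21.85
tcp_pos: [0.746, 0.0741, 0.2576]
ee_rot: [-0.283, 3.128, 0.002]
contact_force: [-0.3, 0.3, 0.5]
width: 0.0
grip_force: 0.0
```

>>> {"method": "send_rows", "body": {
  "rows": [
    [[0,0,2],[0,0,0],0],
    [[0,0,5],[0,0,0],0],
    [[0,0,8],[0,0,0],0],
    [[0,0,10.4],[0,0,0],0],
    [[0,0,10.4],[0,0,0],0]
  ]
}}

```text
clock: 22.35
tcp_pos: [0.7396, 0.0701, 0.1491]
ee_rot: [0.275, -3.119, 0.0]
contact_force: [-1.0, -0.3, -0.8]
width: -0.003
grip_force: 0.0
```

```bash
python3 to.py .7396 .0684 .155 100
```

```text
t 22.35 tcp [0.7396 0.0701 0.1491] shift cm [ 0.04 -0.17 -0.59] tool y dir 100.09 tilt z [-0.01   -0.001  -0.9999] F [-1.  -0.3 -0.8] w -0.003
rz deg 0.09
```

>>> {"method": "send_rows", "body": {
  "rows": [
    [[1.7,0,0],[0,0,0],0],
    [[3.4,0,0],[0,0,0],0],
    [[5.1,0,0],[0,0,0],0],
    [[6.8,0,0],[0,0,0],0],
    [[8.5,0,0],[0,0,0],0]
  ]
}}

```text
clock: 22.85
tcp_pos: [0.6621, 0.0552, 0.1587]
ee_rot: [-0.275, 3.121, 0.001]
contact_force: [1.8, -0.1, -0.9]
width: -0.002
grip_force: 1.1
```

>>> {"method": "send_rows", "body": {
  "rows": [
    [[1.3,0,0],[0,0,0],0],
    [[2.6,0,0],[0,0,0],0],
    [[3.8,0,0.1],[0,0,0],0],
    [[4.6,0,0.6],[0,0,0],0],
    [[5.5,0,1.6],[0,0,0],0]
  ]
}}

```text
clock: 23.35
tcp_pos: [0.6068, 0.0451, 0.1416]
ee_rot: [-0.275, 3.124, 0.001]
contact_force: [-0.6, 0.0, 1.4]
width: 0.002
grip_force: 0.8
```

```bash
python3 - <<'E'
from prof import *
from snap import snap
import subprocess
O[:]=[.6283,.0082,0]
from station import *
s=get_state();P=s["tcp_pos"]-O;print("inst",(P@X)*1e3,(P@Y)*1e3,P[2]*1e3,s["contact_force"])
c=camera("scene");hsv=cv2.cvtColor(c["image"],cv2.COLOR_RGB2HSV)
E
```

```text
inst -14.714402009204244 40.08486366816803 141.6411814048418 [-0.6  0.   1.4]
```

>>> {"method": "send_rows", "body": {
  "rows": [
    [[0.8,0,1.1],[0,0,0],0],
    [[1.3,0,2.3],[0,0,0],0],
    [[1.7,0,3.6],[0,0,0],0],
    [[1.9,0,4.6],[0,0,0],0],
    [[1.9,0,4.9],[0,0,0],0]
  ]
}}

```text
clock: 23.9
tcp_pos: [0.584, 0.0411, 0.0884]
ee_rot: [0.274, -3.125, 0.001]
contact_force: [-0.4, -0.1, 1.4]
width: 0.001
grip_force: 0.4
```

```bash
python3 to.py .6 0 .085 100
```

```text
t 23.9 tcp [0.584  0.0411 0.0884] shift cm [-0.86 -4.33  0.33] tool y dir 100.03 tilt z [-4.1e-03 -9.0e-04 -1.0e+00] F [-0.4 -0.1  1.4] w 0.001
rz deg 0.03
```

Still only about 1.4 N, so I'll push down to a firm contact.

>>> {"method": "send_rows", "body": {
  "rows": [
    [[0,0,0.2],[0,0,0],0],
    [[0,0,0.4],[0,0,0],0],
    [[0,0,0.6],[0,0,0],0],
    [[0,0,0.6],[0,0,0],0]
  ]
}}

```text
clock: 24.3
tcp_pos: [0.5863, 0.0414, 0.0848]
ee_rot: [-0.275, 3.129, -0.0]
contact_force: [0.9, 0.3, -0.7]
width: -0.001
grip_force: 0.0
```

>>> {"method": "send_rows", "body": {
  "rows": [
    [[0,0,0.15],[0,0,0],0],
    [[0,0,0.3],[0,0,0],0],
    [[0,0,0.4],[0,0,0],0],
    [[0,0,0.5],[0,0,0],0],
    [[0,0,0.5],[0,0,0],0]
  ]
}}

```text
clock: 24.8
tcp_pos: [0.5865, 0.0415, 0.0836]
ee_rot: [0.274, -3.129, -0.004]
contact_force: [-7.3, 0.4, 21.5]
width: -0.003
grip_force: 10.3
```

The hatch is firmly shut: 21 N at z 65 mm under the fingertips. Rise and look at the knob from two places.

>>> {"method": "send_rows", "body": {
  "rows": [
    [[0,0,-3],[0,0,0],0.2],
    [[0,0,-7],[0,0,0],0.6],
    [[0,0,-11],[0,0,0],0.6],
    [[0,-1,-15],[0,0,0],0.6],
    [[0,-2,-17],[0,0,0],0.6]
  ]
}}

```text
clock: 25.3
tcp_pos: [0.5916, 0.0219, 0.2542]
ee_rot: [-0.275, 3.122, 0.002]
contact_force: [0.7, -0.7, 0.1]
width: 0.602
grip_force: 0.0
```

>>> {"method": "send_rows", "body": {
  "rows": [
    [[-1.5,0.5,0],[0,0,0],0.6],
    [[-1.5,0.5,0],[0,0,0],0.6],
    [[-1.5,0.5,0],[0,0,0],0.6]
  ]
}}

```text
clock: 25.6
tcp_pos: [0.6026, 0.0298, 0.249]
ee_rot: [0.276, -3.128, -0.0]
contact_force: [-0.2, 0.6, -0.3]
width: 0.597
grip_force: 0.0
```

```bash
python3 snap.py k1
```

>>> {"method": "send_rows", "body": {
  "rows": [
    [[0,-4,0],[0,0,0],0.6],
    [[0,-6,0],[0,0,0],0.6],
    [[0,-6,0],[0,0,0],0.6],
    [[0,-6,0],[0,0,0],0.6]
  ]
}}

```text
clock: 26.05
tcp_pos: [0.6127, -0.0302, 0.2488]
ee_rot: [0.272, -3.128, -0.001]
contact_force: [0.0, 1.3, -0.5]
width: 0.603
grip_force: 0.0
```

```bash
python3 snap.py k2; python3 - <<'E'
from prof import *
from station import *
np.set_printoptions(precision=4,suppress=True,linewidth=200)
O[:]=[.6283,.0082,0]
cs=[];
for n in("k1","k2"):
    c=load(n);g=cv2.cvtColor(c["image"],cv2.COLOR_RGB2GRAY)
    x,y=proj(c,W(-.042,-.001,.1))[0].astype(int)
    for th in(20,25,30,38):
        b,p=blob(g,g<th,(x-45,y-45,90,90));print(n,(x,y),th,np.round(b[0],1),np.round(b[1],1),round(b[2],1),len(p),p.min(0),p.max(0))
    cs.append((c,x,y))
    print(g[y-24:y+25:3,x-40:x+41:4])
s=get_state();print(s["tcp_pos"])
E
```

```text
Traceback (most recent call last):
  File "h.py", line 19, in blob
    n,l,s,c=cv2.connectedComponentsWithStats(k.astype(np.uint8));i=1+np.argmax(s[1:,4])
                                                                     ~~~~~~~~~^^^^^^^^^
ValueError: attempt to get argmax of an empty sequence
```

```bash
python3 - <<'E'
from prof import *
np.set_printoptions(precision=4,suppress=True,linewidth=220)
O[:]=[.6283,.0082,0]
for n in("k1","k2"):
    c=load(n);g=cv2.cvtColor(c["image"],cv2.COLOR_RGB2GRAY)
    x,y=proj(c,W(-.042,-.001,.1))[0].astype(int)
    for th in(42,50):
      try:
        b,p=blob(g,g<th,(x-45,y-45,90,90));print(n,(x,y),th,np.round(b[0],1),np.round(b[1],1),round(b[2],1),len(p),p.min(0),p.max(0))
      except Exception as e: print("none",th)
    print((x-40,y-24));print(g[y-30:y+37:3,x-40:x+49:4])
E
```

```text
k1 (np.int64(285), np.int64(162)) 42 [284.7 155.7] [44.5 27.7] 2.4 1003 [262. 142.] [307. 170.]
k1 (np.int64(285), np.int64(162)) 50 [284. 156.] [28. 46.] 90.0 1060 [261. 142.] [307. 170.]
(np.int64(245), np.int64(138))
[[85 84 85 85 85 84 84 85 84 85 84 84 84 85 84 85 84 86 86 85 86 86 86]
 [85 84 84 85 84 85 84 84 84 84 83 84 84 83 84 84 84 85 85 85 85 85 86]
 [84 84 83 84 84 84 84 85 84 84 83 84 84 83 84 85 85 85 85 85 86 86 85]
 [84 83 84 84 83 83 84 83 84 82 85 84 92 84 84 84 84 84 85 84 85 85 85]
 [84 83 83 83 84 84 84 73 50 34 35 34 32 95 83 84 84 84 85 85 85 85 86]
 [84 83 84 84 84 84 49 51 32 34 35 35 35 37 82 83 84 83 84 84 84 84 85]
 [84 84 74 63 51 51 30 30 30 28 30 31 33 32 71 81 83 83 83 83 85 84 85]
 [68 74 53 51 51 32 31 31 31 30 29 30 29 29 29 29 84 83 83 84 83 84 85]
 [51 52 52 51 52 36 34 35 33 31 32 32 30 29 32 31 84 83 83 83 84 84 85]
 [52 52 53 52 51 34 35 34 33 34 34 33 34 35 33 35 84 82 83 82 84 84 84]
 [52 53 52 51 51 35 34 33 34 33 32 31 33 33 34 31 83 82 82 83 83 84 84]
 [52 52 51 51 51 33 34 33 33 33 33 32 33 33 33 33 82 81 83 83 83 84 84]
 [67 66 58 50 49
[... 1952 characters left out ...]
49 87 87 72 77 62 60 50 36 37 85 85 86 86 86 87 87]
 [85 84 84 84 84 84 84 84 84 84 84 84 83 85 85 85 86 85 86 85 86 86 87]
 [84 84 84 84 84 84 83 83 83 84 84 84 84 83 85 84 84 85 86 86 86 87 86]
 [85 83 84 84 83 84 83 83 84 84 83 84 84 84 85 85 85 85 86 86 87 86 87]
 [84 84 84 83 84 84 83 84 84 84 84 85 84 83 83 84 84 85 85 85 86 86 86]
 [84 84 84 84 83 83 83 84 83 82 84 84 84 84 84 84 84 85 85 85 85 87 86]
 [85 85 83 83 84 84 83 83 84 82 84 83 84 84 84 84 85 85 85 85 86 85 86]
 [84 83 85 83 84 83 84 83 83 82 84 84 84 84 84 85 84 84 85 86 84 86 87]
 [84 83 84 83 83 83 82 83 83 82 83 83 83 84 84 84 84 83 85 85 85 85 86]
 [84 85 85 84 84 84 83 83 83 83 83 83 83 84 84 84 84 84 86 85 86 86 85]]
```

```bash
python3 - <<'E'
from prof import *
np.set_printoptions(precision=4,suppress=True,linewidth=220)
O[:]=[.6283,.0082,0];C=[]
for n,x0,x1 in(("k1",262,307),("k2",340,385)):
    c=load(n);g=cv2.cvtColor(c["image"],cv2.COLOR_RGB2GRAY).astype(float)
    f=lambda col:next(r+(58-g[r,col])/(g[r+1,col]-g[r,col]) for r in range(164,180) if g[r,col]<58<=g[r+1,col])
    cols=np.arange(x0+4,x1-3);rows=np.array([f(k) for k in cols]);k,b=np.polyfit(cols,rows,1);print(n,rows.round(1),k)
    print(np.array([g[150:172,q] for q in (x0+8,(x0+x1)//2,x1-8)]).astype(int))
    p=[(x,k*x+b) for x in(x0+4,x1-4)]
    A,B=onz(c,p[0],.1045),onz(c,p[1],.1045);v=B-A;print("edge dir deg",np.degrees(np.arctan2(v[1],v[0])))
    # side edges
    L=[];Rr=[]
    for r in range(158,168):
        row=g[r]
        l=next(x for x in range((x0+x1)//2,x0-8,-1) if row[x]>44);rr=next(x for x in range((x0+x1)//2,x1+12) if row[x]>58)
        L.append(l+.5);Rr.append(rr-.5)
    print("L",L,"R",Rr);l,r=np.mean(L),np.mean(Rr);m=(l+r)/2
    C.append((c,(m,k*m+b)));E=onz(c,(m,k*m+b),.1045);print("edge mid inst",(E-O)@X*1e3,(E-O)@Y*1e3,"len",np.linalg.norm(onz(c,(l,163),.1045)-onz(c,(r,163),.1045)))
P,e=tri(*C);print("tri",P,e)
E
```

```text
k1 [168.8 168.9 168.9 168.9 169.4 170.6 170.6 170.6 170.6 170.6 170.6 170.7 169.8 169.4 169.6 169.8 169.7 169.8 169.9 169.9 170.  170.  170.  170.  170.2 170.4 170.4 170.4 170.6 170.7 170.8 170.9 170.9 170.9 170.9 171.
 171.  171. ] 0.04075926622073406
[[32 31 28 29 33 32 36 36 35 36 35 34 33 34 35 32 32 32 32 51 67 73]
 [30 29 29 31 29 31 32 33 33 35 34 33 32 33 33 33 32 32 29 30 60 83]
 [33 32 29 29 30 29 30 34 32 34 32 33 34 32 33 33 32 32 33 31 32 61]]
edge dir deg 97.69324295512452
L [261.5, 261.5, 261.5, 261.5, 261.5, 261.5, 261.5, 261.5, 261.5, 262.5] R [307.5, 307.5, 307.5, 307.5, 307.5, 306.5, 306.5, 306.5, 306.5, 306.5]
edge mid inst -36.63120025999401 -1.3458164329225053 len 0.034799462285342246
k2 [171.6 171.5 171.6 171.5 171.6 170.1 169.8 169.9 169.9 169.9 169.9 169.9 169.9 170.1 170.5 170.7 170.5 170.4 170.3 170.5 170.7 170.8 170.9 170.9 170.8 170.9 170.9 171.  171.1 171.4 171.3 171.3 171.5 171.6 171.7 171.9
 171.8 171.8] 0.028588301660791175
[[31 29 30 29 31 32 36 37 37 35 36 35 37 35 34 33 33 34 31 35 45 48]
 [36 31 30 29 30 30 31 35 35 35 36 34 34 34 32 33 33 34 31 29 49 77]
 [88 75 33 29 30 29 32 32 34 35 36 36 35 35 35 35 35 34 36 33 31 39]]
edge dir deg 98.25783311693343
L [339.5, 339.5, 339.5, 339.5, 339.5, 339.5, 339.5, 340.5, 340.5, 340.5] R [385.5, 385.5, 385.5, 385.5, 385.5, 385.5, 385.5, 384.5, 384.5, 384.5]
edge mid inst -36.66285991854088 -1.630002958645443 len 0.03479326901569827
tri [0.5928 0.0004 0.1032] [np.float64(0.01871467904849249), np.float64(0.018712338225754997)]
```

The knob top triangulates to 103 mm. Its axis is at instrument (−42.6, −1.5), and the bar is turned about 3° clockwise. Turn the tool to grip across it (tool y about 6.7°, which leaves joint range for the clockwise quarter turn).

>>> {"method": "send_rows", "body": {
  "rows": [
    [[0,0,0],[0,0,8.5],0.4],
    [[0,0,0],[0,0,17],0.4],
    [[0,0,0],[0,0,25.5],0.4],
    [[0,0,0],[0,0,34],0.4],
    [[0,0,0],[0,0,42.5],0.4]
  ]
}}

```text
clock: 26.6
tcp_pos: [0.6133, -0.0271, 0.2491]
ee_rot: [-0.882, -3.014, -0.001]
contact_force: [0.1, -0.9, -0.1]
width: 0.401
grip_force: 0.0
```

>>> {"method": "send_rows", "body": {
  "rows": [
    [[0,0,0],[0,0,8.5],0.4],
    [[0,0,0],[0,0,17],0.4],
    [[0,0,0],[0,0,25.5],0.4],
    [[0,0,0],[0,0,34],0.4],
    [[0,0,0],[0,0,42.5],0.4]
  ]
}}

```text
clock: 27.1
tcp_pos: [0.6133, -0.0271, 0.249]
ee_rot: [-1.914, -2.489, -0.001]
contact_force: [0.7, -0.4, 0.8]
width: 0.402
grip_force: 0.0
```

>>> {"method": "send_rows", "body": {
  "rows": [
    [[0,0,0],[0,0,8.3],0.4],
    [[0,0,0],[0,0,8.3],0.4],
    [[0,0,0],[0,0,8.3],0.4]
  ]
}}

```text
clock: 27.4
tcp_pos: [0.6135, -0.028, 0.2492]
ee_rot: [-2.08, -2.353, 0.0]
contact_force: [0.4, -0.3, 0.7]
width: 0.4
grip_force: 0.0
```

```bash
python3 to.py .5866 -.0007 .1015 6.7; python3 -c "
from station import *;print(get_state()['q'])"
```

```text
t 27.4 tcp [ 0.6135 -0.028   0.2492] shift cm [ 3.03 -2.32 14.77] tool y dir 7.05 tilt z [-1.e-03  6.e-04 -1.e+00] F [ 0.4 -0.3  0.7] w 0.4
rz deg 0.35
[-0.72359842  0.43438563  0.9050109   1.72033217 -0.36832837  1.16889165
  0.40687533]
```

>>> {"method": "send_rows", "body": {
  "rows": [
    [[1.5,-1.2,0],[0,0,0],0.4],
    [[3,-2.3,2],[0,0,0],0.4],
    [[3,-2.3,6],[0,0,0],0.4],
    [[3,-2.3,9],[0,0,0],0.4],
    [[3,-2.3,11],[0,0,0],0.4]
  ]
}}

```text
clock: 27.9
tcp_pos: [0.5857, -0.0013, 0.1372]
ee_rot: [-2.08, -2.35, 0.003]
contact_force: [0.0, 0.4, 0.7]
width: 0.398
grip_force: 0.0
```

>>> {"method": "send_rows", "body": {
  "rows": [
    [[0,0,0],[0,0,0],0.4],
    [[0,0,0],[0,0,0],0.4]
  ]
}}

```text
clock: 28.1
tcp_pos: [0.5875, -0.0025, 0.1399]
ee_rot: [-2.085, -2.35, 0.0]
contact_force: [-0.7, -0.3, -0.0]
width: 0.402
grip_force: 0.0
```

```bash
python3 to.py .5866 -.0007 .1015 6.7
```

```text
t 28.1 tcp [ 0.5875 -0.0025  0.1399] shift cm [ 0.18 -0.06  3.84] tool y dir 6.83 tilt z [-2.e-04  1.e-04 -1.e+00] F [-0.7 -0.3 -0. ] w 0.402
rz deg 0.13
```

>>> {"method": "send_rows", "body": {
  "rows": [
    [[0.1,0,1.5],[0,0,0],0.4],
    [[0.1,-0.1,3],[0,0,0],0.4],
    [[0.1,-0.1,3.7],[0,0,0],0.4],
    [[0.1,-0.1,3.7],[0,0,0],0.4]
  ]
}}

```text
clock: 28.5
tcp_pos: [0.5848, -0.0017, 0.101]
ee_rot: [-2.085, -2.347, 0.004]
contact_force: [-1.3, 0.2, 0.0]
width: 0.397
grip_force: 0.0
```

>>> {"method": "send_rows", "body": {
  "rows": [
    [[0,0,0],[0,0,0],0.2],
    [[0,0,0],[0,0,0],0],
    [[0,0,0],[0,0,0],0],
    [[0,0,0],[0,0,0],0],
    [[0,0,0],[0,0,0],0]
  ]
}}

```text
clock: 29.0
tcp_pos: [0.5867, -0.002, 0.1031]
ee_rot: [2.087, 2.347, 0.001]
contact_force: [-0.4, -0.8, 0.1]
width: 0.126
grip_force: 62.0
```

```bash
python3 to.py .5866 -.0007 .093 6.7
```

```text
t 29.0 tcp [ 0.5867 -0.002   0.1031] shift cm [0.13 0.   1.01] tool y dir 6.73 tilt z [ 1.e-03 -1.e-04 -1.e+00] F [-0.4 -0.8  0.1] w 0.126
rz deg 0.03
```

>>> {"method": "send_rows", "body": {
  "rows": [
    [[0,0,0.4],[0,0,0],0],
    [[0,0,0.8],[0,0,0],0],
    [[0,0,1.1],[0,0,0],0],
    [[0,0,1.3],[0,0,0],0],
    [[0,0,1.3],[0,0,0],0]
  ]
}}

```text
clock: 29.5
tcp_pos: [0.5871, -0.0022, 0.094]
ee_rot: [-2.086, -2.345, -0.004]
contact_force: [-9.4, 1.5, 26.1]
width: 0.127
grip_force: 65.9
```

The knob is fully down (9 mm travel, 26 N). Turn clockwise while holding it down.

>>> {"method": "send_rows", "body": {
  "rows": [
    [[0,0,0],[0,0,8.5],0],
    [[0,0,0],[0,0,17],0],
    [[0,0,0],[0,0,25.5],0],
    [[0,0,0],[0,0,34],0],
    [[0,0,0],[0,0,42.5],0]
  ]
}}

```text
clock: 30.0
tcp_pos: [0.5869, -0.0021, 0.094]
ee_rot: [-2.797, -1.421, -0.002]
contact_force: [-9.1, 1.9, 25.2]
width: 0.121
grip_force: 65.8
```

>>> {"method": "send_rows", "body": {
  "rows": [
    [[0,0,0],[0,0,8.5],0],
    [[0,0,0],[0,0,17],0],
    [[0,0,0],[0,0,25.5],0],
    [[0,0,0],[0,0,34],0],
    [[0,0,0],[0,0,42.5],0]
  ]
}}

```text
clock: 30.5
tcp_pos: [0.5867, -0.0019, 0.0941]
ee_rot: [-3.122, -0.311, 0.0]
contact_force: [-8.5, 2.0, 26.3]
width: 0.123
grip_force: 65.7
```

```bash
python3 to.py .5866 -.0007 .093 -80;python3 -c "
from station import *;s=get_state();print(s['q'],s['moment'])"
```

```text
t 30.5 tcp [ 0.5867 -0.0019  0.0941] shift cm [ 0.01 -0.12  0.11] tool y dir -78.61 tilt z [-5.0e-04  4.4e-03 -1.0e+00] F [-8.5  2.  26.3] w 0.123
rz deg 1.39
[-0.88827804  0.76292696  1.10358166  1.90439209 -0.81932287  1.01413312
 -0.78346978] [0.6046406  2.07695185 0.03187538]
```

>>> {"method": "send_rows", "body": {
  "rows": [
    [[0,0,0],[0,0,2],0],
    [[0,0,0],[0,0,4],0],
    [[0,0,0],[0,0,4],0]
  ]
}}

```text
clock: 30.8
tcp_pos: [0.5868, -0.0018, 0.094]
ee_rot: [-3.131, -0.215, 0.001]
contact_force: [-8.9, 2.7, 26.6]
width: 0.128
grip_force: 66.0
```

```bash
python3 to.py .5866 -.0007 .093 -80;python3 -c "
from station import *;s=get_state();print(s['q'],s['moment'])"
```

```text
t 30.8 tcp [ 0.5868 -0.0018  0.094 ] shift cm [-0.   -0.11  0.1 ] tool y dir -82.16 tilt z [-9.0e-04  3.4e-03 -1.0e+00] F [-8.9  2.7 26.6] w 0.128
rz deg -2.16
[-0.89526734  0.77353837  1.11611213  1.90421763 -0.83131317  1.02183526
 -0.83716642] [0.65312268 2.15521842 0.5039046 ]
```

The turn stop shows as 0.5 N m. Ease off and check that it stays caught, then let go.

>>> {"method": "send_rows", "body": {
  "rows": [
    [[0,0,-0.3],[0,0,-1.5],0],
    [[0,0,-0.5],[0,0,-1.5],0],
    [[0,0,-0.5],[0,0,-1.5],0]
  ]
}}

```text
clock: 31.1
tcp_pos: [0.5865, -0.0017, 0.0959]
ee_rot: [-3.13, -0.254, -0.001]
contact_force: [-2.7, -0.0, 7.8]
width: 0.119
grip_force: 63.0
```

>>> {"method": "send_rows", "body": {
  "rows": [
    [[0,0,0],[0,0,0],0.15],
    [[0,0,0],[0,0,0],0.25],
    [[0,0,0],[0,0,0],0.4],
    [[0,0,0],[0,0,0],0.4]
  ]
}}

```text
clock: 31.5
tcp_pos: [0.586, -0.0017, 0.0942]
ee_rot: [3.131, 0.253, -0.001]
contact_force: [-0.1, 0.3, -0.9]
width: 0.396
grip_force: 0.0
```

>>> {"method": "send_rows", "body": {
  "rows": [
    [[0,0,-3],[0,0,0],0.4],
    [[0,0,-7],[0,0,0],0.4],
    [[0,0,-11],[0,0,0],0.6],
    [[0,0,-15],[0,0,0],0.6],
    [[0,0,-16],[0,0,0],0.6]
  ]
}}

```text
clock: 32.0
tcp_pos: [0.5887, -0.003, 0.2593]
ee_rot: [3.131, 0.252, 0.012]
contact_force: [0.3, -0.6, -0.2]
width: 0.601
grip_force: 0.0
```

>>> {"method": "send_rows", "body": {
  "rows": [
    [[0,0,0],[0,0,0],0.6],
    [[0,0,0],[0,0,0],0.6]
  ]
}}

```text
clock: 32.2
tcp_pos: [0.5855, -0.0013, 0.2533]
ee_rot: [-3.131, -0.253, 0.003]
contact_force: [-0.1, 0.2, 0.3]
width: 0.596
grip_force: 0.0
```

```bash
python3 snap.py k3; python3 - <<'E'
from prof import *
from station import *
np.set_printoptions(precision=4,suppress=True,linewidth=220)
O[:]=[.6283,.0082,0]
c=load("k3");g=cv2.cvtColor(c["image"],cv2.COLOR_RGB2GRAY);s=get_state();print(s["tcp_pos"],s["contact_force"])
x,y=proj(c,W(-.0426,-.0015,.096))[0].astype(int);print(x,y)
b,p=blob(g,g<42,(x-45,y-45,90,90));print(b,len(p),p.min(0),p.max(0))
print(g[y-34:y+35:4,x-40:x+41:4])
E
```

```text
[ 0.5851 -0.0013  0.2527] [-0.1319 -0.1613 -0.8342]
322 182
((323.21697998046875, 179.0094451904297), (44.367462158203125, 25.411705017089844), 74.05460357666016) 759 [309. 157.] [335. 201.]
[[ 92  91  91  90  89  88  88  88  87  87  87  87  88  76  51  50  51  66  87  86  87]
 [ 92  92  91  90  90  88  88  89  88  87  90  65  51  52  51  51  52  51  86  87  86]
 [ 92  91  90  90  90  89  89  88  88  83  68  49  51  51  52  51  51  51  86  86  86]
 [ 92  91  90  89  90  89  88  87  79  29  26  27  52  52  52  51  52  74  86  87  86]
 [ 92  91  91  89  90  89  88  88  37  32  33  32  43  52  51  52  51  52  87  86  86]
 [ 92  91  91  90  89  89  88  65  36  38  37  36  28  46  52  53  52  52  86  87  87]
 [ 92  91  90  90  89  89  89  39  35  39  34  36  30  34  52  51  52  63  86  88  86]
 [ 93  91  90  90  90  88  89  38  35  37  37  36  31  29  52  53  53  74  86  86  87]
 [ 91  91  90  90  90  88  90  47  36  39  37  37  29  42  54  53  53  53  87  87  86]
 [ 92  92  91  90  90  89  89  90  35  40  38  37  34  53  53  52  74  88  87  87  87]
 [ 91  90  91  91  89  89  89  88  76  39  37  37  76  73  88  86  87  87  87  87  87]
 [ 91  91  90  89  89  90  89  88  77  41  40  39  89  87  86  87  86  86  86  87  86]
 [144 144 146 135  90  90  89  88  76  44  40  39  90  87  87  87  87 156 150 152 153]
 [147 150 146 136  90  90  89  89  76  44  40  39  90  87  87  87  88 156 151 150 153]
 [148 147 147 134  90  90  89  89  89  90  89  90  88  87  88  87  87 150 156 153 153]
 [143 143 145 145 102 102 101 102 102 100 101 103 101 100 100 101 100 154 148 149 151]
 [141 146 143 147 144 145 151 151 148 151 152 147 148 149 147 153 152 147 154 146 151]
 [148 149 151 145 151 149 146 153 151 149 154 150 152 153 151 151 152 147 148 148 153]]
```

>>> {"method": "send_rows", "body": {
  "rows": [
    [[0,-3,0],[0,0,0],0.6],
    [[0,-6,0],[0,0,0],0.6],
    [[0,-6,0],[0,0,0],0.6],
    [[0,-6,0],[0,0,0],0.6],
    [[0,-6,0],[0,0,0],0.6]
  ]
}}

```text
clock: 32.75
tcp_pos: [0.5759, 0.0562, 0.2537]
ee_rot: [3.131, 0.25, -0.003]
contact_force: [0.9, -1.2, -0.3]
width: 0.599
grip_force: 0.0
```

```bash
python3 snap.py k4; python3 - <<'E'
from prof import *
np.set_printoptions(precision=4,suppress=True,linewidth=220)
O[:]=[.6283,.0082,0];C=[];S=[]
for n in("k3","k4"):
    c=load(n);g=cv2.cvtColor(c["image"],cv2.COLOR_RGB2GRAY).astype(float)
    x,y=proj(c,W(-.0426,-.0015,.096))[0].astype(int)
    e=proj(c,np.array([W(-.0426-.017,-.0015,z) for z in(.0975,.1045)]+[W(-.0426+.017,-.0015,z) for z in(.0975,.1045)]));print(n,(x,y),"pred ends",e.round(1).tolist())
    L=[];Rr=[];rows=range(y+8,y+15)
    for r in rows:
        cx=x+1;
        l=next(q for q in range(cx,cx-30,-1) if g[r,q]>60);rr=next(q for q in range(cx,cx+30) if g[r,q]>60)
        l=l+(g[r,l]-60)/(g[r,l]-g[r,l+1]);rr=rr-(g[r,rr]-60)/(g[r,rr]-g[r,rr-1]);L.append(l);Rr.append(rr)
    m=(np.mean(L)+np.mean(Rr))/2;col=int(round(m))
    b=next(r+(60-g[r,col])/(g[r+1,col]-g[r,col]) for r in range(y+8,y+40) if g[r,col]<60<=g[r+1,col])
    print(np.round(L,1),np.round(Rr,1),"bottom",b);C.append((c,(m,b)))
    print("slope",np.polyfit(list(rows),(np.array(L)+Rr)/2,1)[0])
P,e=tri(*C);print(P,e,"inst",(P-O)@X*1e3,(P-O)@Y*1e3)
E
```

```text
k3 (np.int64(322), np.int64(182)) pred ends [[322.2, 202.3], [322.3, 205.2], [321.8, 162.1], [321.8, 164.2]]
[314.6 314.6 314.6 314.6 314.6 314.6 314.6] [328.7 328.7 328.7 328.7 328.8 328.8 328.7] bottom 202.2
slope 0.00797619525769324
k4 (np.int64(392), np.int64(181)) pred ends [[392.3, 201.8], [393.9, 204.7], [394.4, 161.7], [396.1, 163.7]]
[381.1 380.8 380.8 381.  381.4 381.5 382. ] [399.6 399.6 399.6 399.5 399.5 399.3 399.1] bottom 201.69230769230768
slope 0.04059586434044548
[ 0.568  -0.0035  0.092 ] [np.float64(0.02034363722543064), np.float64(0.02032721741128961)] inst -61.41677283272422 -1.005358142534284
```

The knob stays down: its bar end matches the down height in both views (rows 202.2 and 201.7, predicted 202.3 and 201.8 down against 205 up), and the bar lies along the instrument's x. Hand in.

```bash
python3 -c "
from station import *
print(sign_off())"
```

```text
the job is handed in; nothing more can be done
None
```

I handed the job in at about 33 s: the blade is back on the bench, the cartridge is seated flat, the hatch is shut, and the knob is turned clockwise to its stop and stays down.

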